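Run the punch carrier onto the overhead bench rail and close the rail

ROBOT

A 6-joint arm with a two-finger parallel gripper is mounted at the origin on the work surface. World frame = base frame: x ahead of the robot, y to its left, z up, the work surface at z = 0. Lengths are in mm, angles in rad, forces in N, time in s.
With the tool pointing down it reaches from about 400 to 925 mm from the base axis. Payload 12.5 kg.
Tool frame: the origin (TCP) lies midway between the tips of the shut fingers; the grasp point (between the pads) lies 19 mm behind it; z points along the fingers, y is the direction in which the jaws open and shut (so a half turn about z gives the same grasp; the last joint's range is limited). The gripper opens to 95 mm and grips with 3 to 60 N. Pads are 20 mm wide; open, the fingers measure 119 mm over their backs; the gripper's body (75 mm by 180 mm) begins 59 mm behind the grasp point.
Start: joints at [1.219, 0.491, 1.559, -0, 1.092, -0.106], TCP at [152.064, 606.237, 214.661] pointing down, gripper open.
Joint ranges: [-3.1, 3.1], [-0.84, 2.19], [0.05, 2.79], [-1.13, 4.28], [0.06, 2.93], [-2.69, 2.69]. Speed limits (rad/s): [2.22, 2.22, 2.79, 3.14, 3.14, 3.14].

INTERFACE

Orientations are given as [roll, pitch, yaw] about the fixed x, y, z axes, in that order (R = Rz(yaw) Ry(pitch) Rx(roll)).
In Python, from cell import env, eyes, job_done, boxes_of, regions_of gives the robot as it stands.
- The arm moves only by the tool send_rows, never from a script. Its argument "plan" is text: rows parted by semicolons, each of 5 numbers parted by spaces: the shift along the tool's x, y, z in mm, then the turn about the tool's z in rad, then the finger opening in mm, from 0 to 95.1. In form: x y z roll gripper; .... A call has 1 to 8 rows; each row shifts and turns the pose as measured when the row begins, along the tool's axes as they then stand; what a row does not reach is not made up. A row lasts 1/10 s, in which the tool goes at most 50 mm and 8.59 degrees, less where a joint would pass 70% of its speed; a pose out of reach is approached as far as the arm can. A call with a gripper value outside its range is refused whole. The fingers move at their own pace and stop on an object; the grip force is fixed at half the most. Time passes only in rows, so rows that do not move let the fingers close. It gives the time, the measured TCP pose, the force and the opening at its end, in the units of the state.
- env.state(): the state, without advancing time (a new reading comes with each control period).
- eyes.read_camera(name): name is "scene" or "top" or "wrist"; returns a dict with "image" (400x640x3 uint8, red, green, blue), "vertical_fov" (degrees; the focal length in pixels is half the picture's height over the tangent of half this angle, whatever the lens; pixels are square), "cx", "cy" (the principal point, pixels), "extrinsics" (4x4, takes a point from camera to world coordinates). Camera axes: x right, y up, looking along -z (the intrinsics and any distortion apply to the point x, -y, -z); pixel columns grow to the right and rows downward; lengths in mm; the calibration is good to about 2 mm. A picture is of the moment at which its call begins. There is no depth.
- job_done(): hands the job in, once; it reports no verdict.
Trained networks look in a picture, given as the dict that the camera call returned (one of the last four; its "shot" number tells which), for a name from the list of things; names that differ only in an ending like _2 or _b are one class to them, and where a whole thing is asked for, a point or a joint stands for the part that bears it (a point fixed in the world has none). Each returns a list of dicts, best first, with "confidence" (0 to 1); they miss things now and then, are a little off and sometimes report something else, mostly with a low value. They report only what shows in the picture. A call takes as long as a camera call.
- boxes_of(target, picture): "bbox" ([left, top, width, height] in pixels, round what is visible of it).
- regions_of(target, picture): "pixels" (400x640 bool, what is visible of it) and "bbox" ([left, top, width, height] in pixels, round what is visible of it).
The state is a dict: "t": time; "joints": joint angles; "qvel": joint speeds; "tau": joint torques, N m; "eef_pos": TCP position; "tcp_rot": TCP orientation; "ft_force": force on the tool from outside, world axes, zero at the start; "moment": the same for the moment, N m; "opening": opening from 0.0 (shut) to 1.0 (fully open).
Only numpy, scipy, OpenCV 4.12 (cv2) and the standard library are available. Lean on these libraries where they do the work, as an engineer would, in place of code of your own. Each camera call takes 0.05 s, during which the arm holds its last target.

TASK

Take the punch carrier with the rollers on top from the bench and, keeping it upright, enter its rollers at the open end of the overhead rail, slide it along until it is fully home against the closed end and let it hang there. Then flip the rail's steel keeper over so that it hangs shut across the open end. Leave the other things on the bench where they are.

Things in the scene. Friction and masses are not known exactly. Their poses are not given: they have to be found in the camera images.
- carrier_grip (a point): Punch carrier, loose, 0.3-0.6 kg, upright on the bench, 195 mm tall: round wooden block 84 across x 18 high with ball-headed punches up to 31 high; central square steel bar 12 x 12, from 18 to 158 above the underside; roller truck on top. Point: on the bar's axis, 64 above the underside, the place to grip. x, y square to the bar's faces, y the way the rollers run (same either way round), z up.
- carrier_truck (a point): Centre of the carrier's roller truck, on the bar's axis at roller-centre height, 121 mm above carrier_grip. Four white rollers 20 mm in diameter, axles along x; 30 mm over their outer faces (x), 52 mm over both pairs (y). Below it a round neck 8 mm thick, from 158 to 177 mm above the carrier's underside, passes through the rail's slot.
- rail: Overhead rail on a fixed stand. Origin on the bench under the rail's middle; z up, y along it to the open end, x to the rear (away and to the robot's right). Two 20 mm posts 86 mm behind it at y -65 and +65; free in front. Aluminium channel, slot down, y -110 to 110 mm, 42 wide, underside 245 high, top 276, arms across it at y -65 and +65 up to 286 high. Hold carriers from the front, tilted.
- rail_mouth (a point): Centre of the open end, 140 mm from the rail's middle along +y, 258 mm high: the roller centres' running height (carrier_grip is then 137 mm high). Last 30 mm: bell mouth, about 5 mm wider to each side, up and down. Inside the channel: 36 mm wide, 25 high, roller lips 3 mm thick with running face 248 mm high, slot between them 14 mm. Axes as rail.
- rail_home (a point): Where the roller truck's centre is when the carrier is fully home, rollers against the end cap at the closed end: 84 mm from the rail's middle along -y, 258 mm above the bench. Axes as rail.
- keeper (a joint): Keeper angle (rad): steel flap 54 mm wide, 49 long, 4 thick, hinged along the rail's x above the open end, hinge 290 mm high, 146 mm from the rail's middle along +y. 0 shut, hanging across the open end; 1.57 straight out along +y; 3.14 up; 3.6 thrown back (limit). It starts thrown back; pushed at the top past upright, away from the rail's middle, it falls shut by its own weight.
- keeper_edge (a point): Middle of the keeper's free edge, 49 mm from its hinge. At the start, thrown back, it is about 45 mm above the hinge and 22 mm from it towards the rail's middle (-y).
- stand_mid (a point): A bystander: a plain punch stand like the carrier but without rollers, 85 mm tall with a wooden ball on a short bar; the point is 40 mm above the bench on its axis.
- hammer_at (a point): A bystander: a hammer 230 mm long lying on the bench; point near the middle, 10 mm up.
- bench_block_at (a point): A bystander: a square steel bench block 70 x 70 x 20 mm lying under or just in front of the rail; point at its centre.
- dish_at (a point): A bystander: a white ceramic bowl 90 mm across, 32 mm high; point on its axis 10 mm up.
- jar_at (a point): A bystander: a closed white jar with a blue label, 60 mm across, 85 mm high; point on its axis 10 mm up.
- pliers_at (a point): A bystander: a pair of blue-handled pliers 145 mm long lying on the bench; point at its pivot, 10 mm up.

How it is judged (in metres and radians):
On the way, in this order (a step that is already met when the one before it is completed fails the run):
1. the carrier's rollers are inside the straight rail, entered at the open end, with the keeper still open (y of carrier_truck in the frame of rail between -0.05 and 0.08 m and x of carrier_truck in the frame of rail between -0.007 and 0.007 m and z of carrier_truck in the frame of rail between 0.252 and 0.268 m and value of joint keeper above 1.5 rad), for 0.1 s.
2. the carrier is fully home against the closed end (y of carrier_truck in the frame of rail below -0.074 m and z of carrier_truck in the frame of rail above 0.252 m and value of joint keeper above 1.5 rad), for 0.2 s.
3. the keeper hangs shut across the open end (value of joint keeper below 0.2 rad), for 0.2 s.
At the end, for the whole second after the job is handed in: The carrier hangs at rest in the rail by its rollers, upright within about 6 degrees, with its truck within 10 mm of the closed end's stop, and the keeper hangs shut (within 11 degrees) across the open end (y of carrier_truck in the frame of rail below -0.074 m and x of carrier_truck in the frame of rail between -0.007 and 0.007 m and z of carrier_truck in the frame of rail between 0.252 and 0.264 m and angle between carrier_grip's own z axis and vertical below 0.1 rad and linear speed of carrier below 0.03 m/s and value of joint keeper below 0.2 rad); the robot touches nothing.
It fails at once if the carrier is tipped more than 35 degrees from upright (angle between carrier_grip's own z axis and vertical above 0.61 rad).
It fails at once if another thing on the bench is shifted more than 30 mm (distance of any of stand_mid, hammer_at, bench_block_at, dish_at, jar_at, pliers_at from where it was at the start of the episode above 0.03 m).
It also fails if it takes over 51 s, if anything falls off the work surface, if the arm or the gripper's body presses on something with over 40 N, if the wrist force passes 120 N, or if a joint passes its speed limit or range.

## Working session

There is one attempt and no reset: what is moved stays moved. The work goes in short steps, Python scripts to look and compute and a tool call to move; the robot and the scene stay as the last step left them, time stands still between calls to the robot, and variables do not carry over. Pictures are saved under pics/ and viewed, and the job is handed in when it is done.

Besides the shell and the picture viewer there is one more tool, called after "Emit:" in YAML: its name, and indented under it one key for each argument. send_rows: Moves the arm, as the interface text tells. Its arguments: {"type":"object","properties":{"plan":{"type":"string"}},"required":["plan"]}

```bash
ls; mkdir -p pics
cat > h.py <<'E'
import numpy as np,cv2
from cell import env,eyes,job_done,boxes_of,regions_of
def save(p,n): cv2.imwrite('pics/'+n+'.png',p['image'][:,:,::-1])
def f(p): return p['image'].shape[0]/2/np.tan(np.radians(p['vertical_fov'])/2)
def ray(p,u,v):
    E=np.array(p['extrinsics']);F=f(p)
    d=np.array([(u-p['cx'])/F,-(v-p['cy'])/F,-1.]);d=E[:3,:3]@d
    return E[:3,3],d/np.linalg.norm(d)
def atz(p,u,v,z):
    o,d=ray(p,u,v);return o+d*(z-o[2])/d[2]
def proj(p,X):
    E=np.array(p['extrinsics']);c=E[:3,:3].T@(np.array(X)-E[:3,3]);F=f(p)
    return np.array([p['cx']+F*c[0]/-c[2],p['cy']-F*c[1]/-c[2]])
def tri(rs):
    A=np.zeros((3,3));b=np.zeros(3)
    for o,d in rs:
        M=np.eye(3)-np.outer(d,d);A+=M;b+=M@o
    X=np.linalg.solve(A,b)
    return X,[np.linalg.norm((np.eye(3)-np.outer(d,d))@(X-o)) for o,d in rs]
E
python3 - <<'E'
from h import *
print(env.state())
names="carrier_grip carrier_truck rail rail_mouth keeper stand_mid hammer_at bench_block_at dish_at jar_at pliers_at".split()
for c in ["scene","top","wrist"]:
    p=eyes.read_camera(c);save(p,c+'0')
    print(c,{k:v for k,v in p.items() if k!='image'})
    for n in names:
        try: print(n,[(np.round(b['bbox']).tolist(),round(b['confidence'],2)) for b in boxes_of(n,p)][:2])
        except Exception as e: print(n,e)
E
```

```text
pics
{'t': 0.0, 'joints': array([ 1.21939451e+00,  4.91585338e-01,  1.55948211e+00, -5.70078609e-06,
        1.09170840e+00, -1.05630022e-01]), 'qvel': array([ 6.83398085e-04, -4.54607134e-04,  1.26370751e-03,  3.18250010e-05,
        2.51521856e-03,  1.21708934e-03]), 'tau': array([ 2.73969294e-03, -6.12640858e+01, -2.58177280e+01,  6.92416308e-02,
        4.82005463e-02, -1.11957745e-04]), 'eef_pos': array([151.97235004, 605.97166518, 214.03449399]), 'tcp_rot': array([-3.14041552e+00, -1.19720638e-04,  2.89582342e+00]), 'ft_force': array([-0.64283431, -0.14921055, -0.7604879 ]), 'moment': array([ 0.05922066,  0.03352982, -0.01201427]), 'opening': 1.0037614590407495}
scene {'vertical_fov': 44.395002697946154, 'cx': 326.0139768999378, 'cy': 195.03337600888855, 'extrinsics': array([[ 5.88602021e-01, -6.34350322e-01,  5.01146016e-01,
         1.28968429e+03],
       [ 8.08221257e-01,  4.47900463e-01, -3.82313451e-01,
        -5.41022563e+02],
       [ 1.80571281e-02,  6.30067333e-01,  7.76330533e-01,
         1.34769245e+03],
       [ 0.00000000e+00,  0.00000000e+00,  0.00000000e+00,
 
[... 1541 characters left out ...]
0.62)]
jar_at [([173.0, 202.0, 23.0, 17.0], 0.86)]
pliers_at [([439.0, 148.0, 33.0, 43.0], 0.64)]
wrist {'vertical_fov': 59.64054025487992, 'cx': 323.4442654284306, 'cy': 198.54351969996048, 'extrinsics': array([[ 2.43232429e-01, -9.42844672e-01, -2.27776007e-01,
         8.85617620e+01],
       [ 9.69967996e-01,  2.36495939e-01,  5.68485517e-02,
         6.22207147e+02],
       [ 2.68746612e-04, -2.34762849e-01,  9.72052639e-01,
         3.85758221e+02],
       [ 0.00000000e+00,  0.00000000e+00,  0.00000000e+00,
         1.00000000e+00]]), 'shot': 3}
carrier_grip []
carrier_truck []
rail []
rail_mouth []
keeper []
stand_mid []
hammer_at []
bench_block_at []
dish_at []
jar_at []
pliers_at []
```

Run:
```python
import cv2
a=cv2.imread('pics/top0.png');b=cv2.imread('pics/scene0.png')
cv2.imwrite('pics/topc.png',cv2.resize(a[110:290,150:480],None,fx=2.4,fy=2.4,interpolation=cv2.INTER_CUBIC))
cv2.imwrite('pics/scc.png',cv2.resize(b[130:350,190:470],None,fx=2.7,fy=2.7,interpolation=cv2.INTER_CUBIC))
```

```text
(no output)
```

View pics/topc.png

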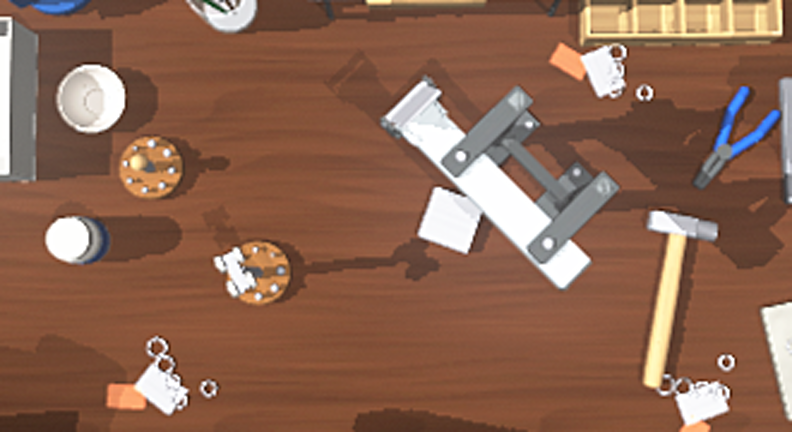

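View pics/scc.png

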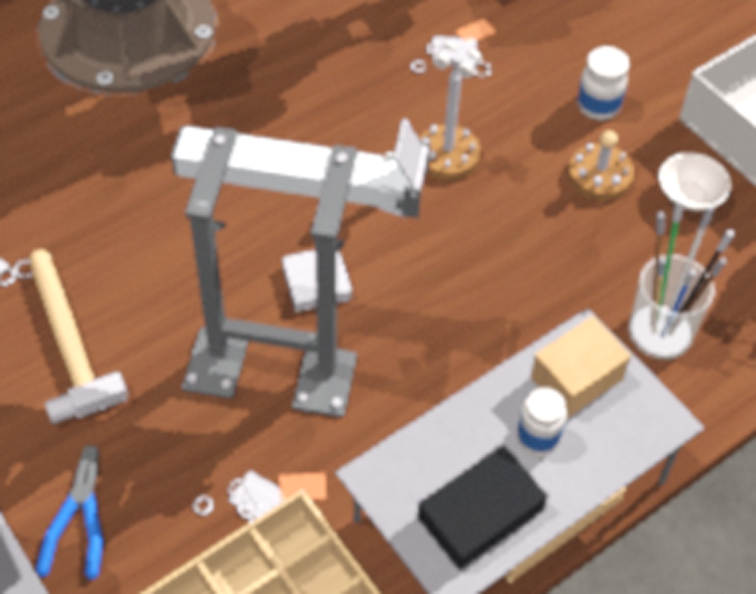

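Run:
```python
import cv2
a=cv2.imread('pics/top0.png');b=cv2.imread('pics/scene0.png')
cv2.imwrite('pics/topr.png',cv2.resize(a[140:240,300:412],None,fx=6,fy=6,interpolation=cv2.INTER_CUBIC))
cv2.imwrite('pics/scr.png',cv2.resize(b[140:230,245:375],None,fx=6,fy=6,interpolation=cv2.INTER_CUBIC))
cv2.imwrite('pics/topcar.png',cv2.resize(a[195:255,220:290],None,fx=8,fy=8,interpolation=cv2.INTER_CUBIC))
```

```text
(no output)
```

View pics/topr.png

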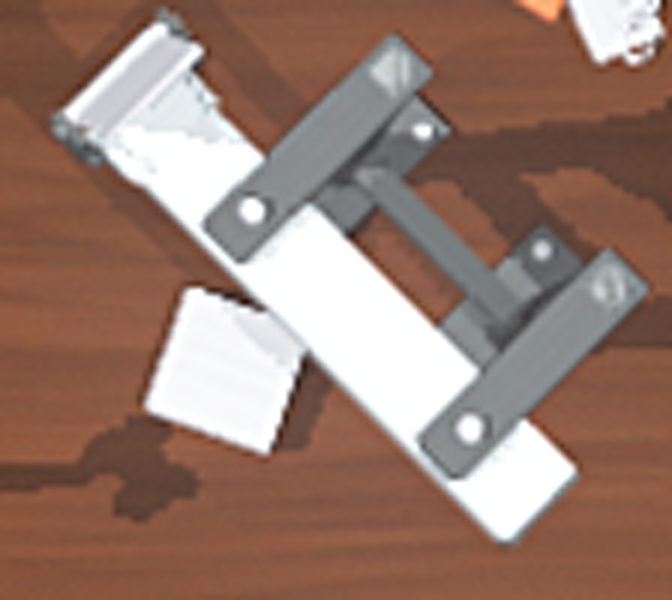

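View pics/scr.png

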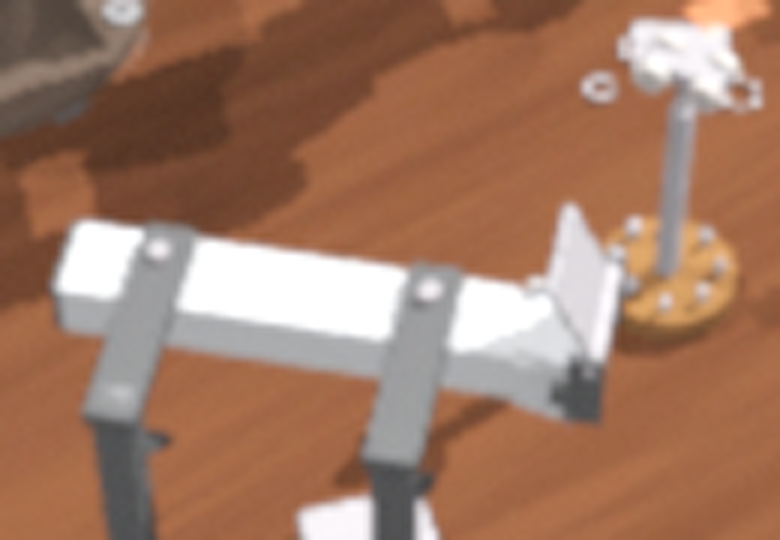

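View pics/topcar.png

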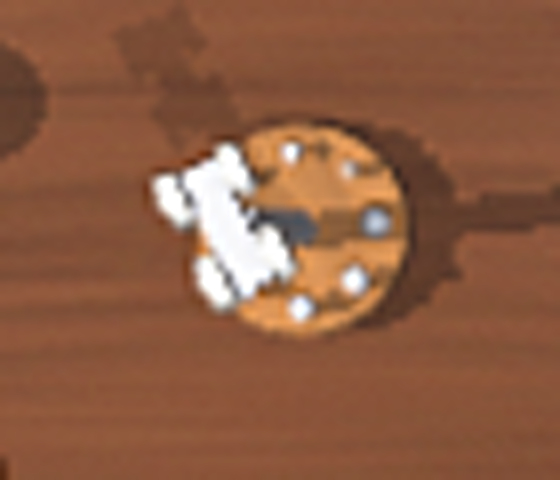

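```bash
cat > loc.py <<'E'
from h import *
from scipy.optimize import least_squares
T=eyes.read_camera('top');S=eyes.read_camera('scene')
def m(q,s,ox,oy): return np.array([(q[0]+.5)/s-.5+ox,(q[1]+.5)/s-.5+oy])
t=lambda *q:(T,m(q,6,300,140)); s=lambda *q:(S,m(q,6,245,140)); c=lambda *q:m(q,8,220,195)
obs=[((-21,-110,276),t(500,541)),((21,-110,276),t(578,472)),((0,65,287),t(251,209)),((0,-65,287),t(470,429)),
((-21,-110,276),s(82,220)),((21,-110,276),s(55,288)),((0,65,287),s(429,289)),((0,-65,287),s(158,248))]
def W(p,X):
    C,Sn=np.cos(p[2]),np.sin(p[2]);return np.array([p[0]+C*X[0]-Sn*X[1],p[1]+Sn*X[0]+C*X[1],X[2]+(p[3] if len(p)>3 else 0)])
r=lambda p:np.concatenate([proj(i,W(p,X))-uv for X,(i,uv) in obs])
best=min((least_squares(r,[450,-30,a]) for a in (-2,-1,0,1,2,3)),key=lambda o:o.cost)
print(best.x,best.cost,np.round(best.fun.reshape(-1,2),1).tolist())
for n in [0,1]:
    o2=[(X,o) for X,o in obs if (o[0] is (T,S)[n])]
    q=least_squares(lambda p:np.concatenate([proj(i,W(p,X))-uv for X,(i,uv) in o2]),best.x); print(n,q.x)
pts=[c(178,198),c(232,168),c(215,282),c(272,250)]
P=np.array([atz(T,*q,185) for q in pts]);print(P.round(1),P.mean(0))
d=(P[2]+P[3]-P[0]-P[1]);print('roller dir',np.arctan2(d[1],d[0]))
d=(P[1]+P[3]-P[0]-P[2]);print('axle dir',np.arctan2(d[1],d[0]))
uv=s(686,62)[1];print('scene truck',atz(S,*uv,185))
print(tri([ray(T,*np.mean(pts,0)),ray(S,*uv)]))
uv=s(672,274)[1];print('scene bar base',atz(S,*uv,18)); 
q=c(303,228);print('bar base top',atz(T,*q,18))
for n,z in dict(stand_mid=40,dish_at=16,jar_at=42,bench_block_at=20,hammer_at=10).items():
    for i in (T,S):
        b=boxes_of(n,i)
        if b: x=b[0]['bbox'];print(n,atz(i,x[0]+x[2]/2,x[1]+x[3]/2,z).round())
E
python3 loc.py
```

```text
[521.51794011 -72.72373431   5.47446621] 1.3008930342079676 [[0.6, -0.1], [-0.9, -0.2], [0.0, 0.4], [-0.5, 0.1], [-0.4, 0.1], [0.2, -0.4], [-0.3, 0.5], [-0.0, 0.6]]
0 [521.84409442 -73.41569083   5.46893161]
1 [520.71554833 -71.5522581    5.48551898]
[[460.7 245.2 185. ]
 [470.8 226.5 185. ]
 [431.4 232.4 185. ]
 [442.2 212.7 185. ]] [451.26461535 229.20320905 185.        ]
roller dir -2.7106822428353676
axle dir -1.0727951767454726
scene truck [446.55258068 233.64295452 185.        ]
(array([451.47451921, 228.40943926, 192.11319067]), [np.float64(0.5360816541099621), np.float64(0.5360816541098944)])
scene bar base [457.832656   229.04184809  18.        ]
bar base top [451.06826768 227.25875385  18.        ]
stand_mid [592. 366.  40.]
stand_mid [612. 359.  40.]
dish_at [689. 448.  16.]
dish_at [683. 461.  16.]
jar_at [497. 459.  42.]
jar_at [698. 433.  42.]
bench_block_at [517. -37.  20.]
bench_block_at [526. -27.  20.]
hammer_at [ 407. -340.   10.]
hammer_at [ 426. -301.   10.]
```

Emit:
send_rows:
  plan: "0 0 -50 0.14 95; 0 0 -50 0.14 95; 0 0 -50 0.14 95; 0 0 -50 0.14 95; 0 0 -50 0 95; 0 0 0 0 95"

```text
t: 3.0
eef_pos: [151.8, 605.4, 468.9]
tcp_rot: [-3.139, 0.002, 2.312]
ft_force: [1.1, 0.8, -0.3]
opening: 1.0
```

```bash
cat > st.py <<'E'
from h import *
s=env.state();print(s['t'],s['joints'].round(4).tolist(),s['eef_pos'].round(1),s['tcp_rot'].round(4).tolist(),s['ft_force'].round(1),s['opening'])
open('log.txt','a').write(repr((s['joints'].tolist(),s['eef_pos'].tolist(),s['tcp_rot'].tolist()))+'\n')
E
python3 st.py
```

```text
3.0 [1.2193, 0.363, 1.114, 0.0, 1.6679, 0.4781] [151.8 605.4 468.9] [-3.1385, 0.0016, 2.3121] [ 1.1  0.8 -0.3] 0.999988355440123
```

Emit:
send_rows:
  plan: "-47 -2 0 0 95; -47 -2 0 0 95; -47 -2 0 0 95; -47 -2 0 0 95; -47 -2 0 0 95; -47 -2 0 0 95; -47 -2 0 0 95; -47 -2 0 0 95"

```text
t: 3.8
eef_pos: [398.4, 310.5, 467.8]
tcp_rot: [-3.139, 0.001, 2.322]
ft_force: [0.6, 0.6, -0.6]
opening: 1.0
```

```bash
python3 st.py
```

```text
3.8 [0.5321, 0.1537, 1.4019, -0.0014, 1.5882, -0.2195] [398.4 310.5 467.8] [-3.1391, 0.0009, 2.3223] [ 0.6  0.6 -0.6] 1.0004803331238088
```

Emit:
send_rows:
  plan: "-47 -2 0 0 95; -47 -2 0 0 95; -47 -2 0 0 95; -47 -2 0 0 95; -40 -20 0 0 95; -26 -39 0 0 95; -26 -39 0 0 95; -26 -39 0 0 95"

```text
t: 4.6
eef_pos: [507.6, -26.7, 464.0]
tcp_rot: [-3.136, -0.003, 2.323]
ft_force: [1.9, 0.2, 0.0]
opening: 0.999
```

```bash
python3 st.py
```

```text
4.6 [-0.181, 0.1615, 1.4016, -0.003, 1.5842, -0.9335] [507.6 -26.7 464. ] [-3.1358, -0.0028, 2.3233] [1.9 0.2 0. ] 0.9986879079002607
```

Emit:
send_rows:
  plan: "-26 -39 0 0 95; -26 -39 0 0 95; -26 -39 0 0 95; -26 -39 0 0 95; -26 -39 0 0 95; -26 -39 0 0 95; -26 -39 0 0 95; -26 -39 0 0 95"

```text
t: 5.4
eef_pos: [414.9, -405.9, 464.3]
tcp_rot: [-3.136, -0.003, 2.325]
ft_force: [1.9, -0.5, 0.7]
opening: 0.997
```

```bash
python3 st.py
```

```text
5.4 [-0.8856, 0.2848, 1.2389, -0.0056, 1.6202, -1.6397] [ 414.9 -405.9  464.3] [-3.1362, -0.0027, 2.3246] [ 1.9 -0.5  0.7] 0.9968338911447551
```

Emit:
send_rows:
  plan: "-20 45 0 -0.008 95; -50 0 0 0 95; -50 0 0 0 95; -50 0 0 0 95; -50 0 0 0 95; -50 0 0 0 95; -50 0 0 0 95"

```text
t: 6.1
eef_pos: [617.3, -574.8, 459.4]
tcp_rot: [-3.136, 0.008, 2.316]
ft_force: [0.0, -0.2, 1.4]
opening: 1.0
```

```bash
python3 st.py
```

```text
6.1 [-0.8261, 0.9167, 0.1057, -0.0069, 2.1114, -1.5752] [ 617.3 -574.8  459.4] [-3.1356, 0.0078, 2.3163] [ 0.  -0.2  1.4] 0.9997249750796219
```

Emit:
send_rows:
  plan: "-50 0 0 0 95; -50 0 0 0 95; -50 0 0 0 95"

```text
t: 6.4
eef_pos: [649.9, -620.1, 395.9]
tcp_rot: [-3.14, 0.061, 2.317]
ft_force: [0.7, -0.8, 0.4]
opening: 1.0
```

```bash
python3 st.py
```

```text
6.4 [-0.8352, 1.0158, 0.0492, -0.0005, 2.015, -1.5817] [ 649.9 -620.1  395.9] [-3.1404, 0.0615, 2.3171] [ 0.7 -0.8  0.4] 1.0002713577997098
```

Emit:
send_rows:
  plan: "-30 0 -40 0 95; -30 0 -40 0 95; -30 0 -40 0 95; -30 0 -40 0 95"

```text
t: 6.8
eef_pos: [626.6, -607.3, 483.6]
tcp_rot: [3.137, 0.154, 2.317]
ft_force: [0.1, -0.1, 1.0]
opening: 1.003
```

```bash
python3 st.py
```

```text
6.8 [-0.8479, 0.9172, 0.0474, 0.0093, 2.0227, -1.5898] [ 626.6 -607.3  483.6] [3.1368, 0.1544, 2.317] [ 0.1 -0.1  1. ] 1.0026769382897156
```

Emit:
send_rows:
  plan: "-40 4 -30 0 95; -40 4 -30 0 95; -40 4 -30 0 95; -40 4 -30 0 95; -40 4 -30 0 95; -40 4 -30 0 95; -40 4 -30 0 95; -40 4 -30 0 95"

```text
t: 7.6
eef_pos: [623.7, -585.2, 606.1]
tcp_rot: [3.122, 0.396, 2.315]
ft_force: [-0.6, -0.8, -0.1]
opening: 1.0
```

```bash
python3 st.py
```

```text
7.6 [-0.8383, 0.7842, 0.0484, 0.0256, 1.9132, -1.5726] [ 623.7 -585.2  606.1] [3.1218, 0.396, 2.3146] [-0.6 -0.8 -0.1] 0.9998403932923693
```

```bash
cat > kin.py <<'E'
import numpy as np
from scipy.optimize import least_squares
from scipy.spatial.transform import Rotation as R
def Rx(a):return R.from_rotvec([a,0,0]).as_matrix()
Ry=lambda a:R.from_rotvec([0,a,0]).as_matrix()
Rz=lambda a:R.from_rotvec([0,0,a]).as_matrix()
def fk(q,p):
    # p: a1,h,L2,e3(x off at elbow),L3,D,lat,j6off
    a1,h,L2,e3,L3,D,lat,o6=p
    M=Rz(q[0]); P=M@np.array([a1,lat,h]); M=M@Ry(q[1]); P=P+M@[0,0,L2]; M=M@Ry(q[2]); P=P+M@[e3,0,L3]; M=M@Rz(q[3]); M=M@Ry(q[4]); M=M@Rz(q[5]+o6); P=P+M@[0,0,D]
    return P,M
data=[eval(l) for l in open('log.txt')]
data.append(([1.21939451e+00,4.91585338e-01,1.55948211e+00,0,1.09170840,-1.05630022e-01],[151.97,605.97,214.03],[-3.14041552e+00,-1.2e-4,2.8958]))
def rm(r): return R.from_euler('xyz',r).as_matrix()
def res(p):
    o=[]
    for q,x,r in data:
        P,M=fk(q,p);o+=list((P-x));o+=list(100*(M-rm(r)).ravel())
    return np.array(o)
best=min((least_squares(res,[0,300,400,0,400,200,66,b]) for b in (0,1.57,3.14,-1.57)),key=lambda s:s.cost)
P0=best.x
if __name__=='__main__':
    print(best.x.round(3),best.cost); print(res(P0).reshape(-1,12)[:,:3].round(1))
E
python3 kin.py
```

```text
[-4.00000e-03  1.96698e+02  5.86802e+02  4.31010e+01  4.11004e+02
  2.71865e+02  6.59000e+01  1.57100e+00] 9.84112698982081e-06
[[-0. -0. -0.]
 [-0. -0. -0.]
 [-0.  0. -0.]
 [-0.  0. -0.]
 [ 0. -0.  0.]
 [ 0. -0.  0.]
 [ 0. -0.  0.]
 [-0.  0.  0.]
 [ 0.  0.  0.]]
```

```bash
cat > feas.py <<'E'
from kin import *
lo=np.array([-3.1,-.84,.05,-1.13,.06,-2.69]);hi=np.array([3.1,2.19,2.79,4.28,2.93,2.69])
def ik(x,M,seeds=None,n=30):
    rng=np.random.default_rng(0);out=[]
    for k in range(n):
        q0=rng.uniform(lo,hi) if not(seeds is not None and k<len(seeds)) else seeds[k]
        s=least_squares(lambda q:np.r_[(fk(q,P0)[0]-x)/100,(fk(q,P0)[1]-M).ravel()*2],np.clip(q0,lo+1e-3,hi-1e-3),bounds=(lo,hi))
        if s.cost<1e-6 and not any(np.allclose(s.x,o,atol=1e-2) for o in out): out.append(s.x)
    return out
rx,ry,ps=521.5,-72.7,5.4745-2*np.pi
ex=np.array([np.cos(ps),np.sin(ps),0]);ey=np.array([-np.sin(ps),np.cos(ps),0])
O=np.array([rx,ry,0])
pts={'pre':np.array([452,228,64])-60*ex,'pick':np.array([452,228,64]),'lift':np.array([452,228,150]),'out':O+190*ey+[0,0,137],'mouth':O+140*ey+[0,0,137],'mid':O+[0,0,137],'home':O-84*ey+[0,0,137],'back':O-84*ey-70*ex+[0,0,137]}
if __name__=='__main__':
  for th in (.6,.75,.9):
    M=rm([np.pi,th,np.pi+ps])
    for n,g in pts.items():
        print(th,n,[s.round(2).tolist() for s in ik(g+19*M[:,2],M)])
E
python3 feas.py
```

```text
0.6 pre [[0.74, 0.65, 2.07, -1.04, 0.71, 0.89]]
0.6 pick []
0.6 lift [[0.62, 0.48, 2.03, -0.93, 0.77, 0.59]]
0.6 out [[0.17, 0.61, 1.8, -0.97, 0.6, 0.19]]
0.6 mouth [[0.12, 0.56, 1.91, -1.06, 0.54, 0.26]]
0.6 mid []
0.6 home []
0.6 back []
0.75 pre []
0.75 pick []
0.75 lift [[0.68, 0.53, 2.04, -1.1, 0.87, 0.79]]
0.75 out []
0.75 mouth []
0.75 mid []
0.75 home [[-0.21, 0.44, 2.39, 4.02, 0.52, 1.22]]
0.75 back [[-0.07, 0.42, 2.5, 4.09, 0.6, 1.3]]
0.9 pre []
0.9 pick []
0.9 lift []
0.9 out []
0.9 mouth []
0.9 mid [[0.01, 0.54, 2.29, 4.2, 0.72, 1.23]]
0.9 home [[-0.17, 0.52, 2.45, 3.88, 0.77, 1.42]]
0.9 back [[-0.01, 0.52, 2.56, 3.98, 0.85, 1.5]]
```

```bash
cat > scan.py <<'E'
from feas import *
import itertools
# analytic-ish: only consider lower cost. path of carrier y
def path(gz):
    return [('pre',np.array([452,228,gz])-60*ex),('pick',np.array([452,228,gz])),('lift',np.array([452,228,gz+90])),]+[('y%d'%y,O+y*ey+[0,0,73+gz]) for y in (190,140,80,0,-84)]+[('back',O-84*ey-60*ex+[0,0,73+gz])]
for gz in (50,64,90):
  for th in (.4,.5,.6,1.0,1.2,1.4,1.55):
    M=rm([np.pi,th,np.pi+ps])
    o=[]
    for n,g in path(gz):
        best=None
        sol=ik(g+19*M[:,2],M,n=8,seeds=[[.3,.5,2,-1,.7,.5],[0,.5,2.3,4,.7,1.2],[.3,.5,2,2,.7,.5],[.3,.5,2,-1,.7,-2]])
        o.append(n+':'+'/'.join('%.2f'%s[3] for s in sol))
    print(gz,th,o)
E
python3 scan.py
```

```text
50 0.4 ['pre:-0.83', 'pick:-0.88', 'lift:-0.65', 'y190:-0.56', 'y140:-0.61', 'y80:-0.67', 'y0:-0.77', 'y-84:-0.90', 'back:-1.13']
50 0.5 ['pre:-0.97', 'pick:-1.05', 'lift:-0.81', 'y190:-0.78', 'y140:-0.85', 'y80:-0.97', 'y0:', 'y-84:', 'back:']
50 0.6 ['pre:-1.08', 'pick:', 'lift:-0.95', 'y190:-1.00', 'y140:-1.11', 'y80:', 'y0:', 'y-84:4.26', 'back:4.24']
50 1.0 ['pre:', 'pick:', 'lift:', 'y190:', 'y140:', 'y80:', 'y0:4.10', 'y-84:3.82', 'back:3.91']
50 1.2 ['pre:', 'pick:', 'lift:', 'y190:', 'y140:', 'y80:4.23', 'y0:4.05', 'y-84:3.82', 'back:3.95']
50 1.4 ['pre:', 'pick:', 'lift:', 'y190:', 'y140:', 'y80:4.19', 'y0:4.05', 'y-84:3.89', 'back:4.06']
50 1.55 ['pre:', 'pick:', 'lift:', 'y190:', 'y140:4.26', 'y80:4.19', 'y0:4.08', 'y-84:3.96', 'back:4.17']
64 0.4 ['pre:-0.79', 'pick:-0.83', 'lift:-0.62', 'y190:-0.54', 'y140:-0.58', 'y80:-0.63', 'y0:-0.70', 'y-84:-0.78', 'back:-0.96']
64 0.5 ['pre:-0.93', 'pick:-1.00', 'lift:-0.78', 'y190:-0.75', 'y140:-0.81', 'y80:-0.91', 'y0:-1.09', 'y-84:', 'back:']
64 0.6 ['pre:-1.04', 'pick:', 'lift:-0.92', 'y190:-0.97', 'y140:-1.06', 'y80:', 'y0:', 
[... 497 characters left out ...]
', 'y80:-0.56', 'y0:-0.60', 'y-84:-0.61', 'back:-0.73']
90 0.5 ['pre:-0.87', 'pick:-0.93', 'lift:-0.73', 'y190:-0.70', 'y140:-0.75', 'y80:-0.82', 'y0:-0.93', 'y-84:-1.08', 'back:']
90 0.6 ['pre:-0.98', 'pick:-1.07', 'lift:-0.87', 'y190:-0.91', 'y140:-0.98', 'y80:-1.10', 'y0:', 'y-84:', 'back:']
90 1.0 ['pre:', 'pick:', 'lift:', 'y190:', 'y140:', 'y80:', 'y0:4.19', 'y-84:3.90', 'back:4.00']
90 1.2 ['pre:', 'pick:', 'lift:', 'y190:', 'y140:', 'y80:4.28', 'y0:4.09', 'y-84:3.85', 'back:3.98']
90 1.4 ['pre:', 'pick:', 'lift:', 'y190:', 'y140:', 'y80:4.21', 'y0:4.07', 'y-84:3.88', 'back:4.04']
90 1.55 ['pre:', 'pick:', 'lift:', 'y190:', 'y140:4.26', 'y80:4.19', 'y0:4.08', 'y-84:3.94', 'back:4.13']
```

```bash
cat > scan2.py <<'E'
from feas import *
seeds=[[.3,.5,2,-.9,.7,.5],[.1,.5,2,-1,.5,.2]]
for da in (0,.06):
 for gz in (52,58):
  for th in (.46,.5,.54,.58):
    M=rm([np.pi,th,np.pi+ps+da])
    o=[]
    for n,g in [('pre',np.array([452,228,gz])-60*ex),('pick',np.array([452,228,gz]))]+[('y%d'%y,O+y*ey+[0,0,73+gz]) for y in (190,110,70,40,0)]+[('b40',O+40*ey-55*ex+[0,0,73+gz]),('push',O-18*ey-6*ex+[0,0,73+gz+15])]:
        sol=ik(g+19*M[:,2],M,n=2,seeds=seeds)
        o.append(n+':'+'/'.join('%.2f'%s[3] for s in sol))
    s=(172-gz-37.5*np.sin(th))/np.cos(th)
    print(da,gz,th,'x clr %.1f'%(-21+s*np.sin(th)-37.5*np.cos(th)),o)
E
python3 scan2.py
```

```text
0 52 0.46 x clr -3.4 ['pre:-0.91', 'pick:-0.98', 'y190:-0.69', 'y110:-0.79', 'y70:-0.85', 'y40:-0.91', 'y0:-1.00', 'b40:-0.99', 'push:-0.95']
0 52 0.5 x clr 1.8 ['pre:-0.97', 'pick:-1.04', 'y190:-0.77', 'y110:-0.90', 'y70:-0.98', 'y40:-1.05', 'y0:', 'b40:-1.12', 'push:-1.12']
0 52 0.54 x clr 7.2 ['pre:-1.01', 'pick:-1.10', 'y190:-0.86', 'y110:-1.01', 'y70:-1.11', 'y40:', 'y0:', 'b40:', 'push:']
0 52 0.58 x clr 12.8 ['pre:-1.05', 'pick:', 'y190:-0.95', 'y110:-1.12', 'y70:', 'y40:', 'y0:', 'b40:', 'push:']
0 58 0.46 x clr -6.4 ['pre:-0.90', 'pick:-0.96', 'y190:-0.67', 'y110:-0.77', 'y70:-0.83', 'y40:-0.88', 'y0:-0.96', 'b40:-0.96', 'push:-0.91']
0 58 0.5 x clr -1.5 ['pre:-0.95', 'pick:-1.02', 'y190:-0.76', 'y110:-0.88', 'y70:-0.95', 'y40:-1.02', 'y0:-1.13', 'b40:-1.09', 'push:-1.08']
0 58 0.54 x clr 3.6 ['pre:-1.00', 'pick:-1.08', 'y190:-0.85', 'y110:-0.99', 'y70:-1.08', 'y40:', 'y0:', 'b40:', 'push:']
0 58 0.58 x clr 8.9 ['pre:-1.04', 'pick:-1.13', 'y190:-0.94', 'y110:-1.10', 'y70:', 'y40:', 'y0:', 'b40:', 'push:']
0.06 52 0.46 x clr -3.4 ['pre:-0.96', 'pick:-1.03', 'y190:-0.69', 'y11
[... 238 characters left out ...]
, 'pick:', 'y190:-0.88', 'y110:-1.04', 'y70:', 'y40:', 'y0:', 'b40:', 'push:']
0.06 52 0.58 x clr 12.8 ['pre:-1.11', 'pick:', 'y190:-0.98', 'y110:', 'y70:', 'y40:', 'y0:', 'b40:', 'push:']
0.06 58 0.46 x clr -6.4 ['pre:-0.94', 'pick:-1.01', 'y190:-0.67', 'y110:-0.77', 'y70:-0.83', 'y40:-0.89', 'y0:-0.97', 'b40:-0.98', 'push:-0.91']
0.06 58 0.5 x clr -1.5 ['pre:-1.00', 'pick:-1.07', 'y190:-0.77', 'y110:-0.89', 'y70:-0.97', 'y40:-1.05', 'y0:', 'b40:-1.13', 'push:-1.11']
0.06 58 0.54 x clr 3.6 ['pre:-1.05', 'pick:', 'y190:-0.86', 'y110:-1.02', 'y70:-1.12', 'y40:', 'y0:', 'b40:', 'push:']
0.06 58 0.58 x clr 8.9 ['pre:-1.10', 'pick:', 'y190:-0.96', 'y110:', 'y70:', 'y40:', 'y0:', 'b40:', 'push:']
```

```bash
cat > scan3.py <<'E'
from feas import *
def rf(X): d=np.array(X)-O; return np.array([d@ex,d@ey,X[2]]).round(0)
def frames(q):
    a1,h,L2,e3,L3,D,lat,o6=P0
    M=Rz(q[0]); P=M@np.array([a1,lat,h]); M=M@Ry(q[1]); P=P+M@[0,0,L2];E=P; M=M@Ry(q[2]); W=P+M@[e3,0,L3];B=P+M@[e3,0,0]
    return E,B,W
for th in (1.2,1.35,1.5):
    M=rm([np.pi,th,np.pi+ps+np.pi/2])
    gz=64
    for n,g in [('pre',np.array([452,228,gz])-70*ey),('pick',np.array([452,228,gz]))]+[('y%d'%y,O+y*ey+[0,0,73+gz]) for y in (200,140,70,0,-84,-160)]:
        sol=ik(g+19*M[:,2],M,n=20)
        for q in sol:
            E,B,W=frames(q); print(th,n,q.round(2),'elbow',rf(B),'wrist',rf(W))
        if not sol: print(th,n,'none')
E
python3 scan3.py
```

```text
1.2 pre [-0.22  1.19  2.74  2.25  1.69  0.93] elbow [-22.  16. 443.] wrist [-266. -148.  156.]
1.2 pick [-0.    1.01  2.58  2.44  1.53  1.27] elbow [-143.   50.  526.] wrist [-266.  -78.  156.]
1.2 y200 [-0.32  0.74  2.04  1.9   1.06  1.93] elbow [-128. -103.  614.] wrist [ -0. -36. 229.]
1.2 y140 [-0.44  0.73  2.12  1.82  1.11  1.88] elbow [-111. -139.  622.] wrist [ -0. -96. 229.]
1.2 y70 [-0.59  0.72  2.19  1.7   1.16  1.82] elbow [ -92. -187.  629.] wrist [  -0. -166.  229.]
1.2 y0 [-0.75  0.71  2.24  1.56  1.2   1.77] elbow [ -76. -240.  633.] wrist [  -0. -236.  229.]
1.2 y-84 [-0.95  0.71  2.27  1.37  1.23  1.74] elbow [ -66. -310.  634.] wrist [  -0. -320.  229.]
1.2 y-160 [-1.13  0.71  2.25  1.19  1.26  1.75] elbow [ -68. -373.  633.] wrist [  -0. -396.  229.]
1.35 pre [-0.26  1.36  2.74  2.09  1.86  0.76] elbow [ 20.  16. 357.] wrist [-266. -159.  119.]
1.35 pick [-0.03  1.15  2.58  2.35  1.77  1.16] elbow [-104.   70.  462.] wrist [-266.  -89.  119.]
1.35 y200 [-0.34  0.81  2.06  1.96  1.24  1.83] elbow [-98. -96. 588.] wrist [ -0. -47. 192.]
1.35 y140 [-0.46  0.8   2.13  
[... 544 characters left out ...]
-266. -165.   82.]
1.5 pick [-0.04  1.26  2.56  2.25  1.96  1.06] elbow [-78.  84. 401.] wrist [-266.  -95.   82.]
1.5 y200 [-0.35  0.89  2.06  2.01  1.42  1.74] elbow [-70. -87. 558.] wrist [ -0. -52. 155.]
1.5 y140 [-0.47  0.89  2.14  1.9   1.46  1.68] elbow [ -46. -128.  563.] wrist [  -0. -112.  155.]
1.5 y70 [-0.62  0.89  2.2   1.75  1.49  1.62] elbow [ -20. -186.  565.] wrist [  -0. -182.  155.]
1.5 y0 [-0.79  0.89  2.25  1.59  1.5   1.57] elbow [  -1. -252.  566.] wrist [   0. -252.  155.]
1.5 y-84 [-0.99  0.89  2.26  1.39  1.5   1.56] elbow [   6. -337.  566.] wrist [   0. -336.  155.]
1.5 y-160 [-1.17  0.89  2.24  1.21  1.5   1.58] elbow [  -3. -411.  566.] wrist [  -0. -412.  155.]
```

Emit:
send_rows:
  plan: "-40 4 -30 0 95; -40 4 -30 0 95; -40 4 -30 0 95; -40 4 -30 0 95; 0 0 0 0 95"

```text
t: 8.1
eef_pos: [609.6, -563.7, 678.4]
tcp_rot: [3.112, 0.518, 2.312]
ft_force: [-0.1, -0.2, 0.2]
opening: 0.998
```

```bash
cat >> st.py <<'E'
from scipy.spatial.transform import Rotation as R
M=R.from_euler('xyz',s['tcp_rot']).as_matrix()
print('theta',np.arccos(-M[2,2]),'az z',np.arctan2(M[1,2],M[0,2]),'tool x',M[:,0].round(3),'y',M[:,1].round(3),'z',M[:,2].round(3))
E
python3 st.py
```

```text
8.1 [-0.8365, 0.7046, 0.0475, 0.0343, 1.8714, -1.5663] [ 609.6 -563.7  678.4] [3.1121, 0.5181, 2.3116] [-0.1 -0.2  0.2] 0.9975930069170972
theta 0.518862459420147 az z -0.7704551807980671 tool x [-0.586  0.641 -0.495] y [0.728 0.685 0.026] z [ 0.356 -0.345 -0.868]
```

```bash
cat > scan4.py <<'E'
from feas import *
seeds=[[.3,.5,2,-.9,.7,.5],[.1,.5,2,-1,.5,.2]]
M0=rm([3.1121,.5181,2.3116])
def ev(M,lab):
    th=np.arccos(-M[2,2])
    o=[]
    for n,g in [('pre',np.array([452,228,42])-80*M[:,2]),('pick',np.array([452,228,42]))]+[('y%d'%y,O+y*ey-2*ex+[0,0,73+42]) for y in (190,140,110,80,60,40,20,0)]:
        sol=ik(g+7*M[:,2],M,n=2,seeds=seeds)
        o.append(n+':'+'/'.join('%.2f'%s[3] for s in sol))
    print(lab,o)
if __name__=='__main__':
    ev(M0,'now')
    for d in (-.03,.03,.06): ev(rm([3.1121,.5181+d,2.3116]),d)
E
python3 scan4.py
```

```text
now ['pre:-0.86', 'pick:-1.10', 'y190:-0.83', 'y140:-0.91', 'y110:-0.97', 'y80:-1.04', 'y60:-1.10', 'y40:', 'y20:', 'y0:']
-0.03 ['pre:-0.82', 'pick:-1.05', 'y190:-0.76', 'y140:-0.83', 'y110:-0.89', 'y80:-0.95', 'y60:-0.99', 'y40:-1.04', 'y20:-1.10', 'y0:']
0.03 ['pre:-0.90', 'pick:', 'y190:-0.90', 'y140:-1.00', 'y110:-1.06', 'y80:', 'y60:', 'y40:', 'y20:', 'y0:']
0.06 ['pre:-0.94', 'pick:', 'y190:-0.97', 'y140:-1.08', 'y110:', 'y80:', 'y60:', 'y40:', 'y20:', 'y0:']
```

```bash
cat > path.py <<'E'
import sys
from feas import *
from cell import env
s=env.state();M=rm(s['tcp_rot'])
def rows(wps,step=45,chk=True):
    q=np.array(s['joints']);p=np.array(s['eef_pos'])
    for w in wps:
        d=np.array(w,float)-p;n=max(1,int(np.ceil(np.linalg.norm(d)/step)))
        t=M.T@(d/n);print('to',np.round(w,1),n,'rows of',t.round(1))
        if chk:
            for k in range(1,n+1):
                sol=least_squares(lambda q_:np.r_[(fk(q_,P0)[0]-(p+d*k/n))/100,(fk(q_,P0)[1]-M).ravel()*2],np.clip(q,lo+1e-3,hi-1e-3),bounds=(lo,hi))
                dq=np.abs(sol.x-q).max();q=sol.x
                if sol.cost>1e-5 or dq>.2 or k==n: print('  ',k,q.round(2),'dq %.2f cost %.1e'%(dq,sol.cost))
        p=np.array(w,float)
if __name__=='__main__': rows(eval(sys.argv[1]))
E
python3 path.py "[(600,-200,600),(480,150,500),(365,312,400),(365,312,253)]"
```

```text
to [ 600 -200  600] 9 rows of [30.8 26.7 -6.8]
   1 [-0.8   0.55  0.38  0.01  1.69 -1.54] dq 0.33 cost 3.2e-29
   9 [-0.34  0.17  1.14 -0.22  1.35 -1.09] dq 0.08 cost 1.2e-30
to [480 150 500] 9 rows of [38.3 16.7 -8.5]
   9 [ 0.42  0.07  1.51 -0.49  1.38 -0.28] dq 0.10 cost 3.5e-31
to [365 312 400] 5 rows of [44.2  5.  -2. ]
   5 [ 0.85  0.16  1.65 -0.53  1.39  0.22] dq 0.09 cost 1.7e-30
to [365 312 253] 4 rows of [18.2 -0.9 31.9]
   4 [ 0.85  0.29  1.89 -0.6   1.08  0.42] dq 0.08 cost 5.5e-29
```

Emit:
send_rows:
  plan: "31 27 -7 0 95; 31 27 -7 0 95; 31 27 -7 0 95; 31 27 -7 0 95; 31 27 -7 0 95; 31 27 -7 0 95; 31 27 -7 0 95; 31 27 -7 0 95"

```text
t: 8.9
eef_pos: [604.0, -257.3, 605.4]
tcp_rot: [3.113, 0.509, 2.305]
ft_force: [1.3, 0.3, -0.2]
opening: 0.998
```

Emit:
send_rows:
  plan: "31 27 -7 0 95; 38 17 -8 0 95; 38 17 -8 0 95; 38 17 -8 0 95; 38 17 -8 0 95; 38 17 -8 0 95; 38 17 -8 0 95; 38 17 -8 0 95"

```text
t: 9.7
eef_pos: [510.2, 67.9, 513.2]
tcp_rot: [3.116, 0.507, 2.306]
ft_force: [1.2, 0.5, -0.2]
opening: 0.999
```

Emit:
send_rows:
  plan: "38 17 -8 0 95; 38 17 -8 0 95; 44 5 -2 0 95; 44 5 -2 0 95; 44 5 -2 0 95; 44 5 -2 0 95; 44 5 -2 0 95; 0 0 0 0 95"

```text
t: 10.5
eef_pos: [361.7, 320.7, 385.4]
tcp_rot: [3.121, 0.508, 2.313]
ft_force: [0.8, -0.2, 0.3]
opening: 0.995
```

```bash
python3 st.py
python3 - <<'E'
from h import *
p=eyes.read_camera('wrist');save(p,'w1')
print(proj(p,[452,228,0]),proj(p,[452,228,185]))
import pickle;pickle.dump(p,open('w1.pkl','wb'))
E
```

```text
10.5 [0.8623, 0.1792, 1.6617, -0.5176, 1.373, 0.2378] [361.7 320.7 385.4] [3.1209, 0.5078, 2.3126] [ 0.8 -0.2  0.3] 0.9953235383470758
theta 0.5082162788456097 az z -0.7865404364687852 tool x [-0.59   0.644 -0.486] y [0.73  0.683 0.018] z [ 0.344 -0.344 -0.874]
[320.58489158 108.19437684] [322.48506683 183.73244912]
```

View pics/w1.png

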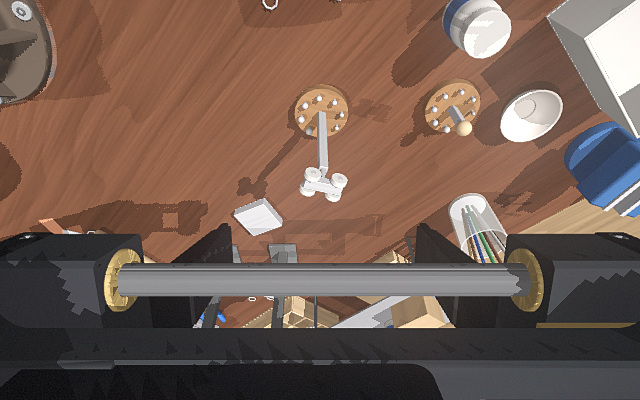

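Run:
```python
from path import *
P=np.array([453,229,42.]);z=M[:,2]
rows([P-130*z,P-60*z,P+7*z])
```

```text
to [408.2 273.7 155.5] 6 rows of [ 9.4 -0.5 38.9]
   6 [ 0.73  0.42  2.   -0.72  0.83  0.51] dq 0.09 cost 2.3e-23
to [432.3 249.6  94.4] 2 rows of [ 0. -0. 35.]
   2 [ 0.66  0.53  2.05 -0.87  0.69  0.63] dq 0.08 cost 2.5e-21
to [455.4 226.6  35.9] 2 rows of [-0.   0.  33.5]
   2 [ 0.59  0.64  2.08 -1.06  0.58  0.8 ] dq 0.10 cost 5.5e-24
```

Emit:
send_rows:
  plan: "9 -0.5 39 0 95; 9 -0.5 39 0 95; 9 -0.5 39 0 95; 9 -0.5 39 0 95; 9 -0.5 39 0 95; 9 -0.5 39 0 95; 0 0 0 0 95"

```text
t: 11.25
eef_pos: [416.8, 268.5, 153.6]
tcp_rot: [3.107, 0.507, 2.304]
ft_force: [-1.7, 0.0, 1.1]
opening: 0.998
```

```bash
python3 st.py
python3 - <<'E'
from h import *
p=eyes.read_camera('wrist');save(p,'w2')
for z in (18,60,100,150): print(z,proj(p,[453,229,z]))
import pickle;pickle.dump(p,open('w2.pkl','wb'))
E
```

```text
11.25 [0.705, 0.427, 2.0037, -0.7359, 0.8047, 0.5099] [416.8 268.5 153.6] [3.1075, 0.5065, 2.3037] [-1.7  0.   1.1] 0.9977814257212388
theta 0.5075520081756112 az z -0.767694172031178 tool x [-0.585  0.65  -0.485] y [0.732 0.681 0.03 ] z [ 0.35  -0.338 -0.874]
18 [318.33992539 166.41942336]
60 [319.32538762 197.55328855]
100 [320.48407519 234.15988921]
150 [322.36755737 293.66504101]
```

View pics/w2.png

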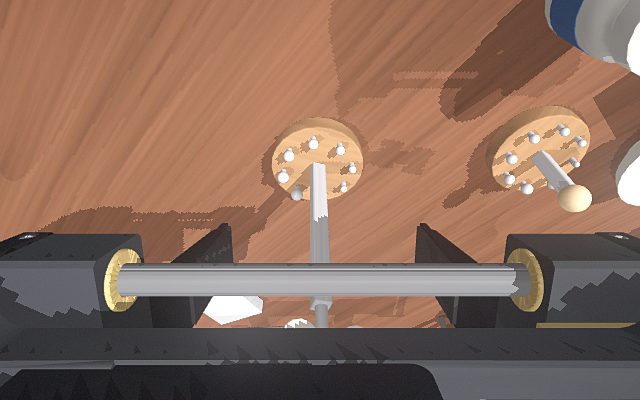

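Run:
```python
from path import *
P=np.array([453,229,42.]);z=M[:,2]
rows([P-40*z,P+7*z])
```

```text
to [438.9 242.4  76.9] 2 rows of [ 4.1 -2.6 42.9]
   2 [ 0.63  0.56  2.07 -0.94  0.64  0.7 ] dq 0.11 cost 1.1e-28
to [455.5 226.6  35.9] 2 rows of [ 0.   0.  23.5]
   2 [ 0.59  0.64  2.09 -1.08  0.57  0.82] dq 0.08 cost 1.2e-27
```

Emit:
send_rows:
  plan: "5 -3 43 0 95; 4 -2 43 0 95; 0 0 20 0 95; 0 0 0 0 95"

```text
t: 11.7
eef_pos: [453.0, 238.9, 66.2]
tcp_rot: [3.085, 0.512, 2.293]
ft_force: [0.0, -0.3, 0.1]
opening: 0.999
```

```bash
python3 st.py
python3 - <<'E'
from path import *
P=np.array([453,229,42.]);z=M[:,2]
rows([P+7*z])
E
```

```text
11.7 [0.6117, 0.5844, 2.0698, -0.9964, 0.6084, 0.7457] [453.  238.9  66.2] [3.0851, 0.5119, 2.2929] [ 0.  -0.3  0.1] 0.9985435151976279
theta 0.514724587205539 az z -0.733832344675168 tool x [-0.576  0.654 -0.49 ] y [0.731 0.681 0.049] z [ 0.366 -0.33  -0.87 ]
to [455.6 226.7  35.9] 1 rows of [ 5.4 -7.9 31.3]
   1 [ 0.59  0.64  2.1  -1.12  0.56  0.87] dq 0.13 cost 5.0e-17
```

Emit:
send_rows:
  plan: "5 -8 15 0 95; 0 0 0 0 95; 0 0 8 0 95; 0 0 0 0 95"

```text
t: 12.1
eef_pos: [457.1, 232.2, 51.6]
tcp_rot: [3.071, 0.518, 2.286]
ft_force: [-0.4, -0.2, 0.6]
opening: 0.999
```

```bash
python3 st.py
python3 - <<'E'
from path import *
P=np.array([453,229,42.]);z=M[:,2]
rows([P+7*z])
E
```

```text
12.1 [0.5973, 0.6115, 2.0884, -1.0853, 0.5763, 0.8345] [457.1 232.2  51.6] [3.0706, 0.5178, 2.2861] [-0.4 -0.2  0.6] 0.9993057234886626
theta 0.5221977104266108 az z -0.7127011285305411 tool x [-0.57   0.656 -0.495] y [0.73  0.681 0.062] z [ 0.377 -0.326 -0.867]
to [455.6 226.7  35.9] 1 rows of [ 5.  -5.8 14.8]
   1 [ 0.59  0.64  2.1  -1.13  0.56  0.88] dq 0.05 cost 3.1e-04
```

Emit:
send_rows:
  plan: "4 -6 9 0 95; 2 -1 5 0 95; 0 0 0 0 95"

```text
t: 12.4
eef_pos: [456.2, 230.1, 40.8]
tcp_rot: [3.068, 0.517, 2.284]
ft_force: [0.4, 0.6, 0.2]
opening: 0.997
```

```bash
python3 st.py
python3 - <<'E'
from path import *
P=np.array([453,229,42.]);z=M[:,2]
rows([P+7*z])
E
```

```text
12.4 [0.5945, 0.6312, 2.0989, -1.1307, 0.5607, 0.8869] [456.2 230.1  40.8] [3.0683, 0.5173, 2.2838] [0.4 0.6 0.2] 0.9968972531401444
theta 0.5220158525069106 az z -0.7103851708787946 tool x [-0.569  0.657 -0.495] y [0.731 0.68  0.064] z [ 0.378 -0.325 -0.867]
to [455.6 226.7  35.9] 1 rows of [ 0.5 -3.   5.1]
   1 [ 0.59  0.64  2.1  -1.13  0.56  0.88] dq 0.01 cost 3.6e-04
```

Emit:
send_rows:
  plan: "0 -3 0 0 60; 0 0 0 0 20; 0 0 0 0 5; 0 0 0 0 5; 0 0 0 0 5; 0 0 0 0 5"

```text
t: 13.0
eef_pos: [455.0, 229.2, 42.9]
tcp_rot: [3.067, 0.518, 2.285]
ft_force: [-0.4, 0.2, 0.7]
opening: 0.553
```

```bash
python3 st.py
python3 - <<'E'
from h import *
p=eyes.read_camera('wrist');save(p,'w3')
E
```

```text
13.0 [0.5947, 0.6261, 2.1027, -1.132, 0.5608, 0.8865] [455.  229.2  42.9] [3.0672, 0.5181, 2.2849] [-0.4  0.2  0.7] 0.552820022781569
theta 0.5229371056850147 az z -0.7072975432021162 tool x [-0.569  0.657 -0.495] y [0.729 0.681 0.065] z [ 0.38  -0.325 -0.866]
```

View pics/w3.png

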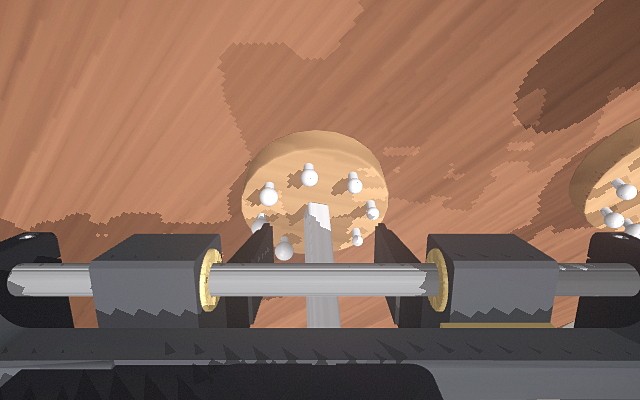

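Emit:
send_rows:
  plan: "0 0 0 0 5; 0 0 0 0 5; 0 0 0 0 5; 0 0 0 0 5; 0 0 0 0 5; 0 0 0 0 5; 0 0 0 0 5; 0 0 0 0 5"

```text
t: 13.85
eef_pos: [454.1, 228.4, 43.0]
tcp_rot: [3.069, 0.519, 2.285]
ft_force: [-2.2, 0.3, 3.2]
opening: 0.144
```

```bash
python3 st.py
python3 - <<'E'
from h import *
p=eyes.read_camera('wrist');save(p,'w4')
p=eyes.read_camera('scene');cv2.imwrite('pics/s4.png',cv2.resize(p['image'][120:260,260:460,::-1],None,fx=4,fy=4,interpolation=cv2.INTER_CUBIC))
E
```

```text
13.85 [0.5949, 0.6257, 2.1042, -1.1312, 0.5626, 0.8862] [454.1 228.4  43. ] [3.0695, 0.5191, 2.2852] [-2.2  0.3  3.2] 0.14366027200330067
theta 0.5236171399655611 az z -0.7117766102203579 tool x [-0.569  0.656 -0.496] y [0.73  0.68  0.063] z [ 0.379 -0.327 -0.866]
```

View pics/w4.png

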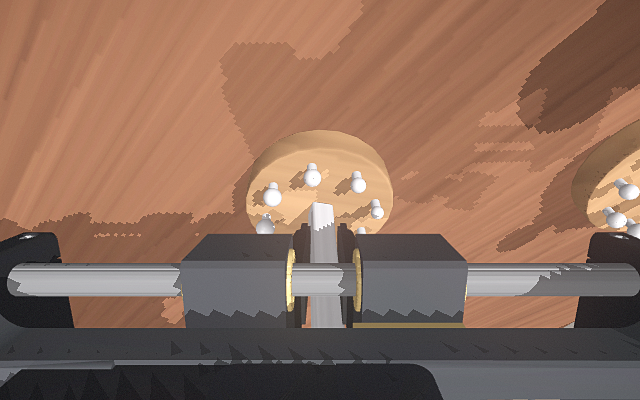

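View pics/s4.png

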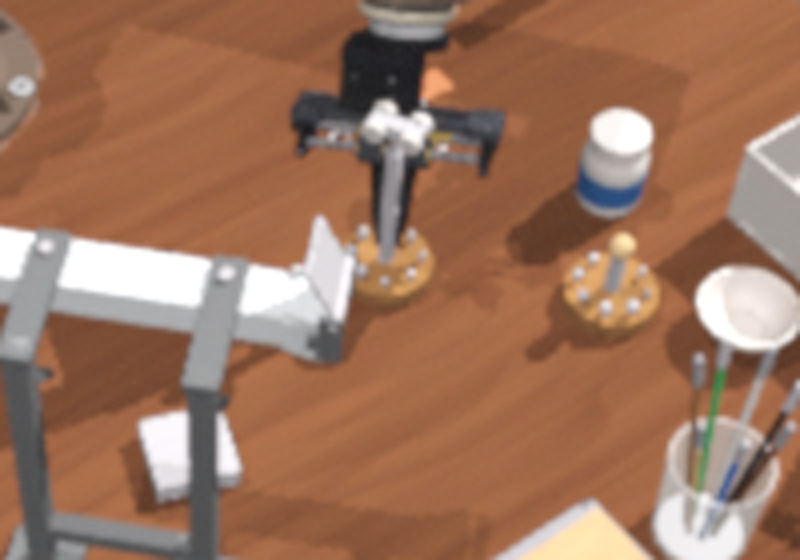

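Emit:
send_rows:
  plan: "-10 1 -17 0 5; -10 1 -17 0 5; -15 2 -26 0 5; -15 2 -26 0 5; 0 0 0 0 5"

```text
t: 14.45
eef_pos: [454.0, 228.5, 142.3]
tcp_rot: [3.073, 0.513, 2.288]
ft_force: [-0.1, 1.3, -6.0]
opening: 0.13
```

```bash
python3 st.py
python3 - <<'E'
from h import *
p=eyes.read_camera('scene');cv2.imwrite('pics/s5.png',cv2.resize(p['image'][100:260,260:460,::-1],None,fx=4,fy=4,interpolation=cv2.INTER_CUBIC))
E
```

```text
14.45 [0.5923, 0.4378, 2.0365, -0.83, 0.7037, 0.5144] [454.  228.5 142.3] [3.0734, 0.5132, 2.2883] [-0.1  1.3 -6. ] 0.12975528571631353
theta 0.5172994266217532 az z -0.7150749270253844 tool x [-0.573  0.656 -0.491] y [0.73  0.681 0.059] z [ 0.373 -0.324 -0.869]
```

View pics/s5.png

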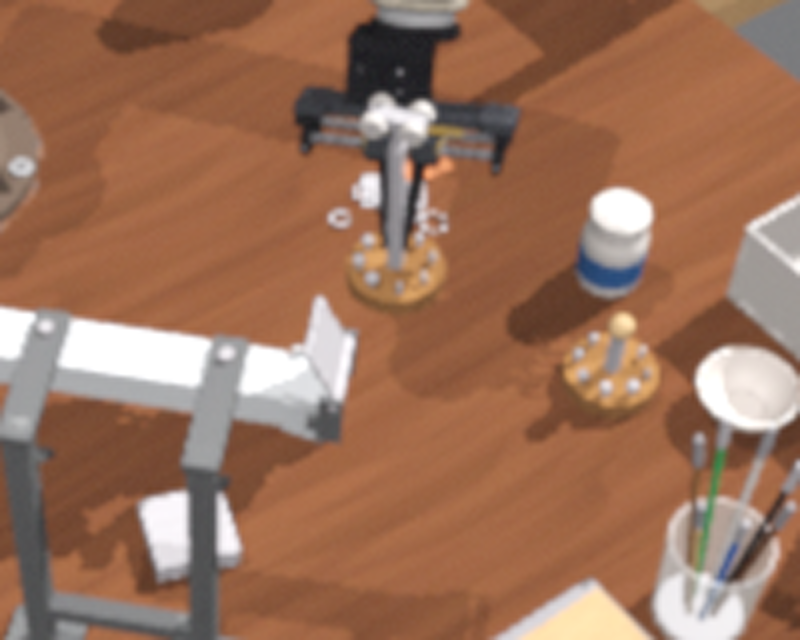

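Run:
```python
from path import *
rows([(640,85,120),(666,65.4,118)],step=35)
```

```text
to [640  85 120] 7 rows of [-27.3   5.4  19.1]
   7 [ 0.19  0.57  1.83 -0.83  0.56  0.13] dq 0.07 cost 2.6e-30
to [666.   65.4 118. ] 1 rows of [-26.8   5.5  17.8]
   1 [ 0.15  0.6   1.78 -0.8   0.56  0.06] dq 0.07 cost 1.0e-29
```

Emit:
send_rows:
  plan: "-27 5.4 19 0 5; -27 5.4 19 0 5; -27 5.4 19 0 5; -27 5.4 19 0 5; -27 5.4 19 0 5; -27 5.4 19 0 5; -27 5.4 19 0 5; 0 0 0 0 5"

```text
t: 15.3
eef_pos: [640.5, 80.6, 100.0]
tcp_rot: [3.093, 0.501, 2.3]
ft_force: [-0.4, 0.3, -5.5]
opening: 0.123
```

```bash
python3 st.py
python3 - <<'E'
from path import *
rows([(666,65.4,118)],step=35)
from h import *
import pickle
for n in ('scene','top'):
    p=eyes.read_camera(n);pickle.dump(p,open(n+'6.pkl','wb'))
    a=(100,240,290,450) if n=='scene' else (130,250,230,400)
    cv2.imwrite('pics/%s6.png'%n,cv2.resize(p['image'][a[0]:a[1],a[2]:a[3],::-1],None,fx=4.5,fy=4.5,interpolation=cv2.INTER_CUBIC))
E
```

```text
15.3 [0.1855, 0.6036, 1.8358, -0.8411, 0.5436, 0.1428] [640.5  80.6 100. ] [3.0932, 0.501, 2.3] [-0.4  0.3 -5.5] 0.12277462352975374
theta 0.5031379967191558 az z -0.7411124131702902 tool x [-0.584  0.654 -0.48 ] y [0.729 0.683 0.042] z [ 0.356 -0.326 -0.876]
to [666.   65.4 118. ] 1 rows of [-33.5   9.   -1.7]
   1 [ 0.15  0.6   1.77 -0.76  0.57  0.02] dq 0.12 cost 5.2e-21
```

View pics/scene6.png

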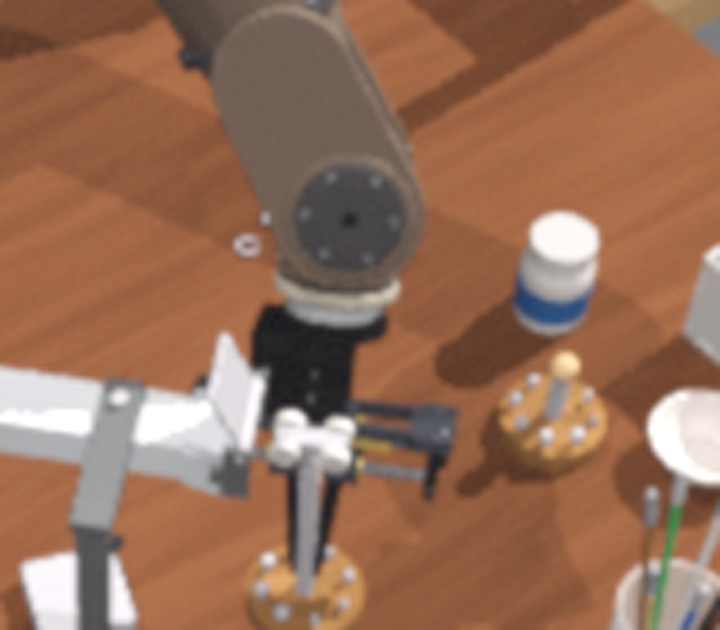

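View pics/top6.png

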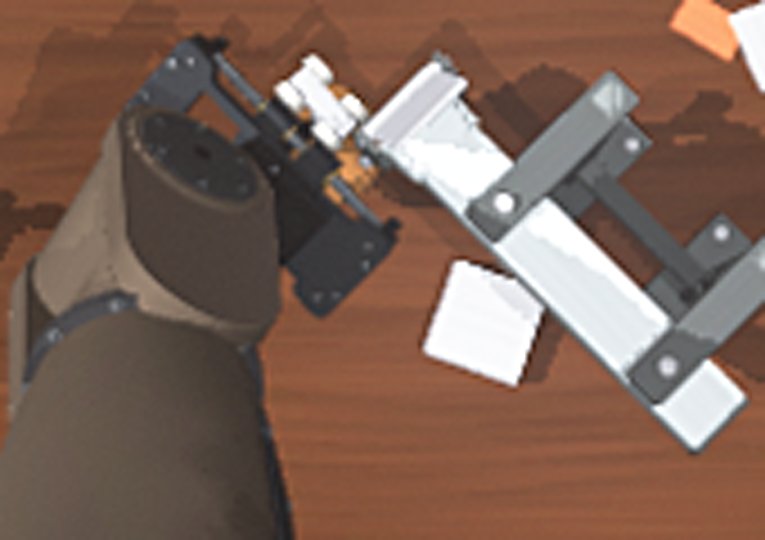

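```bash
cat > car.py <<'E'
from h import *
from scipy.spatial.transform import Rotation as R
rm=lambda r:R.from_euler('xyz',r).as_matrix()
M0=rm([3.0695,.5191,2.2852]);T0=np.array([454.1,228.4,43.])
y=M0[:,1];z=np.array([0,0,1.])-y*y[2];z/=np.linalg.norm(z);x=np.cross(y,z)
Rc=M0.T@np.c_[x,y,z]          # carrier axes in tool
b=np.array([0,0,-2.4])         # point on bar axis at height ~45
ps=5.4745-2*np.pi
ex=np.array([np.cos(ps),np.sin(ps),0]);ey=np.array([-np.sin(ps),np.cos(ps),0]);O=np.array([521.5,-72.7,0])
def rf(X): d=np.array(X)-O; return np.array([d@ex,d@ey,X[2]])
def truck(s=None):
    s=s or env.state();M=rm(s['tcp_rot']);C=M@Rc
    return s['eef_pos']+M@b+C@np.array([0,0,140.]),C
E
python3 - <<'E'
from car import *
import pickle
t,C=truck();print('pred truck',t.round(1),rf(t).round(1),'carrier z in rail',(C[:,2]@ex).round(3),(C[:,2]@ey).round(3),'y yaw',C[:,1]@ex)
T=pickle.load(open('top6.pkl','rb'));S=pickle.load(open('scene6.pkl','rb'))
m=lambda u,v,ox,oy:((u+.5)/4.5-.5+ox,(v+.5)/4.5-.5+oy)
X,e=tri([ray(T,*m(321,100,230,130)),ray(S,*m(313,440,290,100))]);print(X,e,rf(X))
print(rf(atz(T,*m(321,100,230,130),t[2])),rf(atz(S,*m(313,440,290,100),t[2])))
a=[rf(atz(T,*m(u,v,230,130),t[2])) for u,v in((318,68),(290,97),(352,103),(325,132))];print(np.round(a,1))
print('bar base scene, z',rf(atz(S,*m(303,590,290,100),t[2]-167)))
E
```

```text
pred truck [634.8  77.2 242.2] [-30.2 185.5 242.2] carrier z in rail 0.019 -0.041 y yaw 0.008490774024168094
[637.68649605  77.15054542 240.91273811] [np.float64(0.33563037175081495), np.float64(0.33563037175082144)] [-28.17792581 187.51131252 240.91273811]
[-28.22679824 186.97739338 242.15906865] [-27.27697785 187.88406801 242.15906865]
[[-16.1 202.  242.2]
 [-40.1 201.1 242.2]
 [-16.3 172.8 242.2]
 [-39.9 171.6 242.2]]
bar base scene, z [-27.17332469 192.70197814  75.15906865]
```

```bash
cat > go.py <<'E'
import sys
from car import *
s=env.state();t,C=truck(s);r=rf(t)+[2,1.7,-.7];M=rm(s['tcp_rot'])
print('truck',r.round(1),'lean x %.3f y %.3f yaw %.3f'%(C[:,2]@ex,C[:,2]@ey,C[:,1]@ex),'q4 %.3f'%s['joints'][3],'th %.3f'%np.arccos(-M[2,2]),'F',s['ft_force'].round(1),'open %.3f'%s['opening'],'t',s['t'])
if len(sys.argv)>1:
    g=np.array(eval(sys.argv[1]));d=g-r;w=d[0]*ex+d[1]*ey+[0,0,d[2]];print('tool move',(M.T@w).round(1))
print('unit -y 10:',(M.T@(-10*ey)).round(2),'up 1:',(M.T@[0,0,1]).round(2),'ex 1:',(M.T@ex).round(2))
E
python3 go.py "[-0.5,187,260]"
```

```text
truck [-28.2 187.2 241.5] lean x 0.019 y -0.041 yaw 0.008 q4 -0.841 th 0.502 F [-0.5  0.7 -5.8] open 0.123 t 15.4
tool move [-33.2   0.8  -3. ]
unit -y 10: [-0.27 -9.99 -0.32] up 1: [-0.48  0.04 -0.88] ex 1: [-0.88  0.01  0.48]
```

Emit:
send_rows:
  plan: "-17 0 -2 0 5; -16 0 -1 0 5; 0 0 0 0 5; 0 0 0 0 5"

```text
t: 15.8
eef_pos: [651.9, 64.1, 113.4]
tcp_rot: [3.103, 0.494, 2.308]
ft_force: [-1.4, -0.1, -5.4]
opening: 0.121
```

```bash
python3 go.py "[-0.5,187,260]"
```

```text
truck [ -4.5 185.6 254.7] lean x 0.025 y -0.034 yaw 0.006 q4 -0.777 th 0.496 F [-1.4 -0.1 -5.4] open 0.121 t 15.8
tool move [-6.   1.6 -2.7]
unit -y 10: [-0.22 -9.99 -0.27] up 1: [-0.47  0.03 -0.88] ex 1: [-0.88  0.01  0.47]
```

Emit:
send_rows:
  plan: "-6 0 -3 0 5; -1 0 -1 0 5; 0 0 0 0 5"

```text
t: 16.1
eef_pos: [653.0, 62.4, 119.3]
tcp_rot: [3.105, 0.493, 2.311]
ft_force: [-0.9, -0.3, -5.2]
opening: 0.126
```

```bash
python3 go.py "[-0.5,180,260]";  python3 - <<'E'
from h import *
import pickle
for n in ('scene','top'):
    p=eyes.read_camera(n);pickle.dump(p,open(n+'7.pkl','wb'))
    a=(150,230,290,390) if n=='scene' else (130,200,270,370)
    cv2.imwrite('pics/%s7.png'%n,cv2.resize(p['image'][a[0]:a[1],a[2]:a[3],::-1],None,fx=7,fy=7,interpolation=cv2.INTER_CUBIC))
E
```

```text
truck [ -2.3 185.5 260.5] lean x 0.027 y -0.032 yaw 0.004 q4 -0.758 th 0.494 F [-0.9 -0.3 -5.2] open 0.126 t 16.1
tool move [-1.4 -5.5  1.2]
unit -y 10: [-0.19 -9.99 -0.26] up 1: [-0.47  0.03 -0.88] ex 1: [-0.88  0.    0.47]
```

View pics/scene7.png

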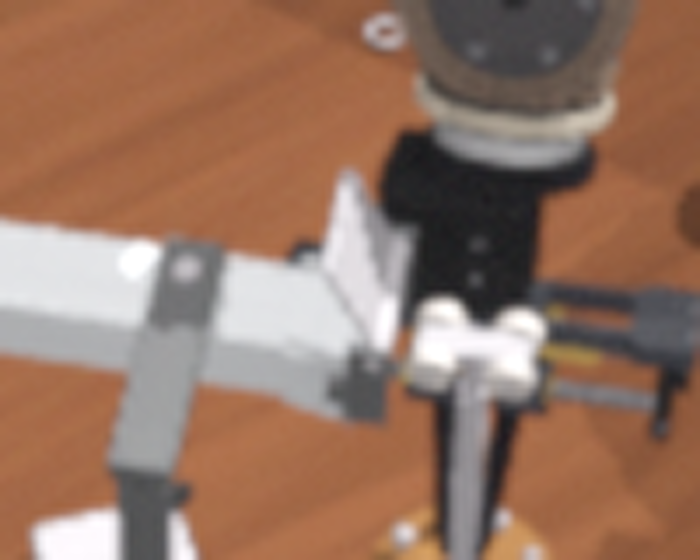

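View pics/top7.png

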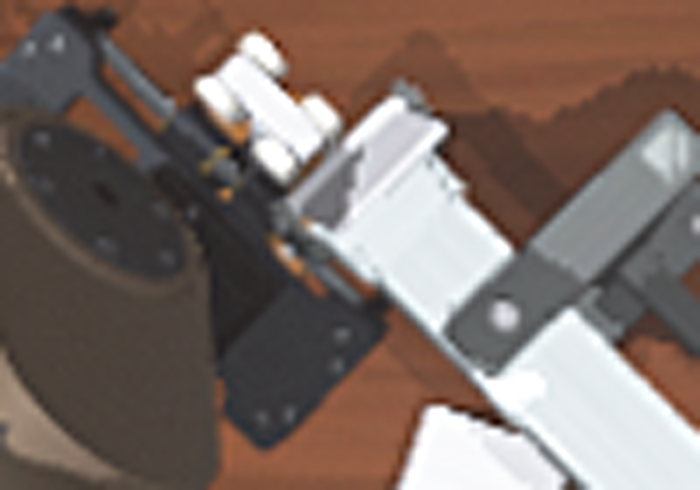

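Run:
```python
from car import *
import pickle
T=pickle.load(open('top7.pkl','rb'));S=pickle.load(open('scene7.pkl','rb'))
m=lambda u,v,ox,oy:((u+.5)/7-.5+ox,(v+.5)/7-.5+oy)
X,e=tri([ray(T,*m(268,105,270,130)),ray(S,*m(478,345,290,150))]);print(X,e,rf(X))
for u,v in((262,56),(215,96),(322,112),(275,158)): print(rf(atz(T,*m(u,v,270,130),260.5)).round(1))
print('S',rf(atz(S,*m(478,345,290,150),260.5)))
def inv(p,x,y,z,ox,oy): 
    q=proj(p,O+x*ex+y*ey+np.array([0,0,z]));return ((q+.5-[ox,oy])*7-.5).round()
print('top rail edges at y=100', [inv(T,x,100,276,270,130) for x in(-21,21)],'y50',[inv(T,x,50,276,270,130) for x in(-21,21)])
print('mouth corners scene z245 z276',[inv(S,x,138,zz,290,150) for x in(-26,26) for zz in (240,281)])
```

```text
[652.77349467  58.06062706 263.27031327] [np.float64(0.5883689767574056), np.float64(0.5883689767574042)] [ -3.95184035 185.24431152 263.27031327]
[  7.9 200.  260.5]
[-15.3 201.5 260.5]
[  9.1 169.  260.5]
[-15.7 168.9 260.5]
S [ -6.37238648 185.69134678 260.5       ]
top rail edges at y=100 [array([394., 293.]), array([475., 214.])] y50 [array([490., 389.]), array([571., 310.])]
mouth corners scene z245 z276 [array([368., 322.]), array([372., 259.]), array([347., 420.]), array([351., 357.])]
```

Emit:
send_rows:
  plan: "-2 0 2 0 5; 0 -12 0 0 5; 0 -12 0 0 5; 0 -12 0 0 5; 0 0 0 0 5"

```text
t: 16.7
eef_pos: [625.9, 33.3, 116.5]
tcp_rot: [3.106, 0.492, 2.312]
ft_force: [-0.3, 0.9, -4.8]
opening: 0.125
```

```bash
python3 go.py "[-0.5,120,260]";  python3 - <<'E'
from h import *
import pickle
for n in ('scene','top'):
    p=eyes.read_camera(n);pickle.dump(p,open(n+'8.pkl','wb'))
    a=(150,230,290,390) if n=='scene' else (130,200,270,370)
    cv2.imwrite('pics/%s8.png'%n,cv2.resize(p['image'][a[0]:a[1],a[2]:a[3],::-1],None,fx=7,fy=7,interpolation=cv2.INTER_CUBIC))
E
```

```text
truck [2.000e-01 1.459e+02 2.578e+02] lean x 0.028 y -0.031 yaw 0.005 q4 -0.816 th 0.493 F [-0.3  0.9 -4.8] open 0.125 t 16.7
tool move [ -0.9 -25.8  -2.9]
unit -y 10: [ -0.19 -10.    -0.25] up 1: [-0.47  0.03 -0.88] ex 1: [-0.88  0.    0.47]
```

View pics/scene8.png

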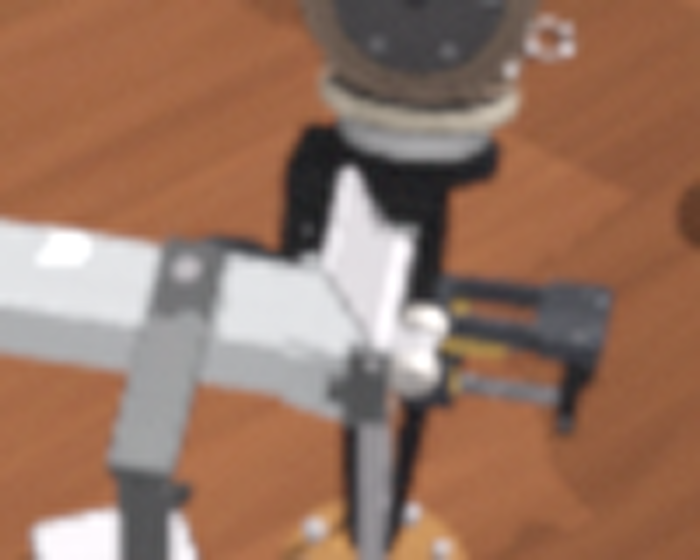

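View pics/top8.png

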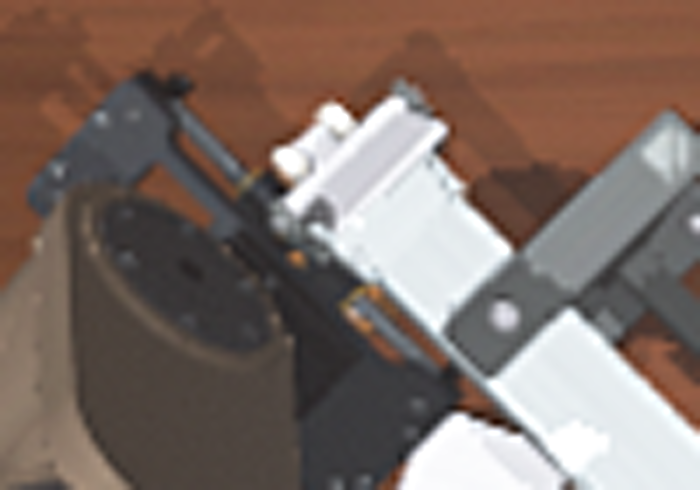

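Emit:
send_rows:
  plan: "-0.5 -10 -2 0 5; 0 -10 0 0 5; 0 -10 0 0 5; 0 0 0 0 5"

```text
t: 17.2
eef_pos: [603.6, 12.5, 118.2]
tcp_rot: [3.104, 0.493, 2.312]
ft_force: [-0.9, 0.7, -5.4]
opening: 0.123
```

```bash
python3 go.py "[-0.5,70,260]"
```

```text
truck [ -0.4 115.2 259.5] lean x 0.027 y -0.033 yaw 0.003 q4 -0.864 th 0.494 F [-0.9  0.7 -5.4] open 0.123 t 17.2
tool move [ -1.  -45.2  -1.8]
unit -y 10: [-0.19 -9.99 -0.28] up 1: [-0.47  0.03 -0.88] ex 1: [-0.88  0.    0.47]
```

Emit:
send_rows:
  plan: "0 -10 0 0 5; 0 -10 0 0 5; 0 0 0 0 5"

```text
t: 17.5
eef_pos: [587.8, -2.5, 117.6]
tcp_rot: [3.104, 0.493, 2.312]
ft_force: [0.3, 0.8, -5.3]
opening: 0.121
```

```bash
python3 go.py "[-0.5,70,260]"
```

```text
truck [ -0.4  93.4 258.9] lean x 0.027 y -0.034 yaw 0.003 q4 -0.906 th 0.495 F [ 0.3  0.8 -5.3] open 0.121 t 17.5
tool move [ -0.9 -23.3  -1.7]
unit -y 10: [-0.19 -9.99 -0.28] up 1: [-0.47  0.03 -0.88] ex 1: [-0.88  0.    0.47]
```

Emit:
send_rows:
  plan: "0 -10 -1 0 5; 0 -10 0 0 5; 0 -10 0 0 5; 0 -10 0 0 5; 0 0 0 0 5"

```text
t: 18.0
eef_pos: [556.0, -32.1, 117.3]
tcp_rot: [3.103, 0.494, 2.312]
ft_force: [-0.1, -0.8, -5.3]
opening: 0.124
```

```bash
python3 go.py "[-0.5,0,260]"
```

```text
truck [ -1.   49.9 258.6] lean x 0.026 y -0.034 yaw 0.003 q4 -1.002 th 0.495 F [-0.1 -0.8 -5.3] open 0.124 t 18.0
tool move [ -2.  -49.8  -2.4]
unit -y 10: [-0.19 -9.99 -0.29] up 1: [-0.47  0.03 -0.88] ex 1: [-0.88  0.    0.47]
```

Emit:
send_rows:
  plan: "0 -10 0 0 5; 0 -10 0 0 5; 0 -5 0 0 5; 0 0 0 0 5"

```text
t: 18.4
eef_pos: [537.2, -50.7, 117.1]
tcp_rot: [3.101, 0.495, 2.312]
ft_force: [0.6, -0.1, -4.5]
opening: 0.126
```

```bash
python3 go.py "[-0.5,0,260]";  python3 - <<'E'
from h import *
import pickle
p=eyes.read_camera('scene');a=(130,270,240,400)
cv2.imwrite('pics/s9.png',cv2.resize(p['image'][a[0]:a[1],a[2]:a[3],::-1],None,fx=5,fy=4.2,interpolation=cv2.INTER_CUBIC))
p=eyes.read_camera('wrist');save(p,'w9')
E
```

```text
truck [ -0.7  23.2 258.4] lean x 0.025 y -0.035 yaw 0.002 q4 -1.078 th 0.497 F [ 0.6 -0.1 -4.5] open 0.126 t 18.4
tool move [ -1.4 -23.1  -2. ]
unit -y 10: [-0.18 -9.99 -0.3 ] up 1: [-0.48  0.04 -0.88] ex 1: [-0.88  0.    0.48]
```

View pics/s9.png

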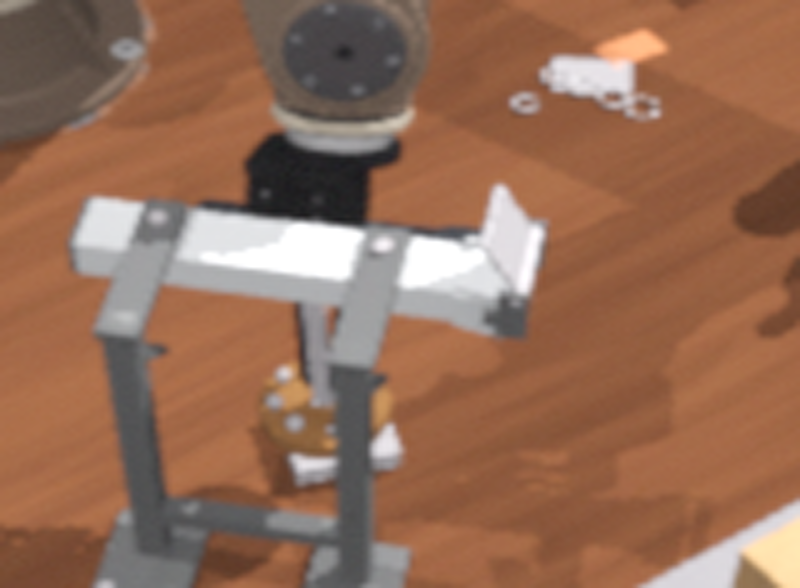

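View pics/w9.png

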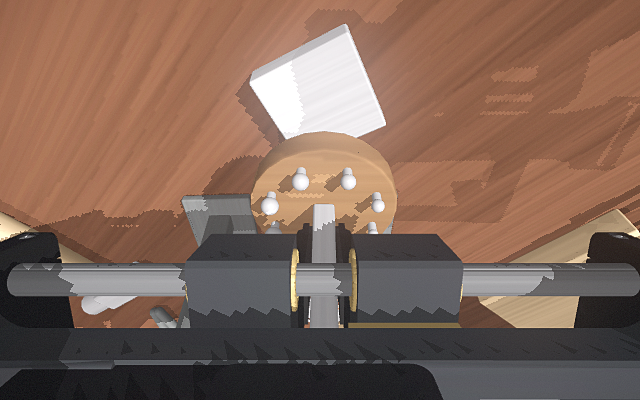

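Emit:
send_rows:
  plan: "0 0 0.5 0 95; 0 0 0 0 95; 0 0 0 0 95; 0 0 0 0 95; 0 0 0 0 95; 0 0 0 0 95"

```text
t: 19.1
eef_pos: [539.2, -50.1, 117.6]
tcp_rot: [3.099, 0.497, 2.312]
ft_force: [-0.4, -0.4, -1.3]
opening: 0.574
```

```bash
python3 go.py
python3 - <<'E'
from h import *
p=eyes.read_camera('wrist');save(p,'w10')
E
```

```text
truck [-1.000e-01  2.480e+01  2.589e+02] lean x 0.023 y -0.037 yaw 0.001 q4 -1.080 th 0.499 F [-0.4 -0.4 -1.3] open 0.574 t 19.1
unit -y 10: [-0.19 -9.99 -0.32] up 1: [-0.48  0.04 -0.88] ex 1: [-0.88  0.    0.48]
```

View pics/w10.png

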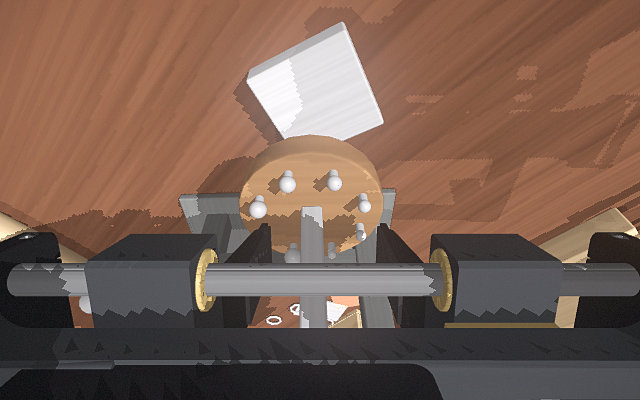

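Emit:
send_rows:
  plan: "0 0 -20 0 95; 3 0 -25 0 95; 3 0 -20 0 95; 0 30 0 0 95; 0 30 0 0 95; 0 15 0 0 95; 0 0 0 0 95"

```text
t: 19.85
eef_pos: [567.1, 29.2, 177.0]
tcp_rot: [3.098, 0.496, 2.31]
ft_force: [0.5, 0.2, -1.1]
opening: 0.995
```

```bash
python3 go.py
python3 - <<'E'
from h import *
import pickle
p=eyes.read_camera('wrist');save(p,'w11');pickle.dump(p,open('w11.pkl','wb'))
E
```

```text
truck [-37.9  99.6 318.3] lean x 0.024 y -0.038 yaw 0.002 q4 -0.741 th 0.497 F [ 0.5  0.2 -1.1] open 0.995 t 19.85
unit -y 10: [-0.2  -9.99 -0.32] up 1: [-0.48  0.04 -0.88] ex 1: [-0.88  0.    0.48]
```

View pics/w11.png

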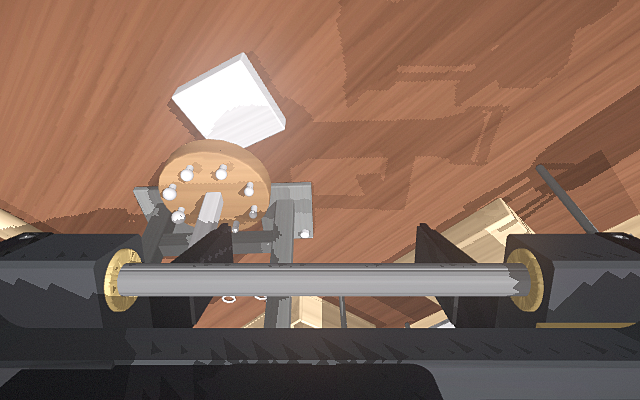

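Run:
```python
from car import *
import pickle
s=env.state();print('tcp',rf(s['eef_pos']))
p=pickle.load(open('w11.pkl','rb'))
for y in (10,20,30): print(y,proj(p,O+y*ey+[0,0,91]))
# bar base at (210,195)
print(rf(atz(p,210,196,91)))
print(rf(atz(p,214,158,91)))
```

```text
tcp [-42.32761374 102.3357495  176.76227184]
10 [199.14737399 197.89139442]
20 [212.12305007 197.54375179]
30 [225.07299825 197.19679845]
[-1.65022037 18.72199051 91.        ]
[-37.17772142  29.26746701  91.        ]
```

Emit:
send_rows:
  plan: "-2 0 25 0 95; -2 0 25 0 95; -1 0 18 0 95; 0 0 0 0 95"

```text
t: 20.3
eef_pos: [591.1, 1.0, 117.7]
tcp_rot: [3.1, 0.494, 2.311]
ft_force: [0.6, -1.0, 0.5]
opening: 1.0
```

```bash
cat > tc.py <<'E'
import sys
from car import *
s=env.state();M=rm(s['tcp_rot']);r=rf(s['eef_pos'])
print('tcp rail',r.round(1),'q4 %.3f'%s['joints'][3],'th %.3f az %.3f'%(np.arccos(-M[2,2]),np.arctan2(M[1,2],M[0,2])),'F',s['ft_force'].round(1),'open %.3f'%s['opening'],'t',s['t'])
if len(sys.argv)>1:
    d=np.array(eval(sys.argv[1]))-r;print('move',(M.T@(d[0]*ex+d[1]*ey+[0,0,d[2]])).round(1))
E
python3 tc.py "[-4,102,118]"
```

```text
tcp rail [ -5.3 101.3 117.7] q4 -0.902 th 0.496 az -0.744 F [ 0.6 -1.   0.5] open 1.000 t 20.3
move [-1.2  0.7  0.4]
```

Now push along −y.

Emit:
send_rows:
  plan: "-1 -12 0 0 95; 0 -10 0 0 95; 0 -10 0 0 95; 0 -10 0 0 95; 0 -10 0 0 95; 0 0 0 0 95"

```text
t: 20.9
eef_pos: [559.1, -29.7, 121.7]
tcp_rot: [3.064, 0.498, 2.311]
ft_force: [3.2, 8.9, -11.3]
opening: 0.995
```

```bash
python3 tc.py "[-4,0,118]"
python3 - <<'E'
from h import *
p=eyes.read_camera('wrist');save(p,'w12')
E
```

```text
tcp rail [ -5.1  56.8 121.7] q4 -1.027 th 0.504 az -0.669 F [  3.2   8.9 -11.3] open 0.995 t 20.9
move [ -0.3 -57.    0. ]
```

View pics/w12.png

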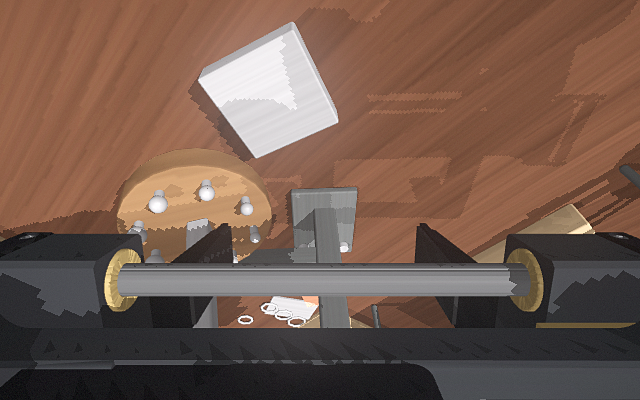

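Run:
```python
from h import *
import pickle
p=eyes.read_camera('scene');a=(130,270,240,400);pickle.dump(p,open('s13.pkl','wb'))
cv2.imwrite('pics/s13.png',cv2.resize(p['image'][a[0]:a[1],a[2]:a[3],::-1],None,fx=5,fy=4.2,interpolation=cv2.INTER_CUBIC))
```

```text
(no output)
```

View pics/s13.png

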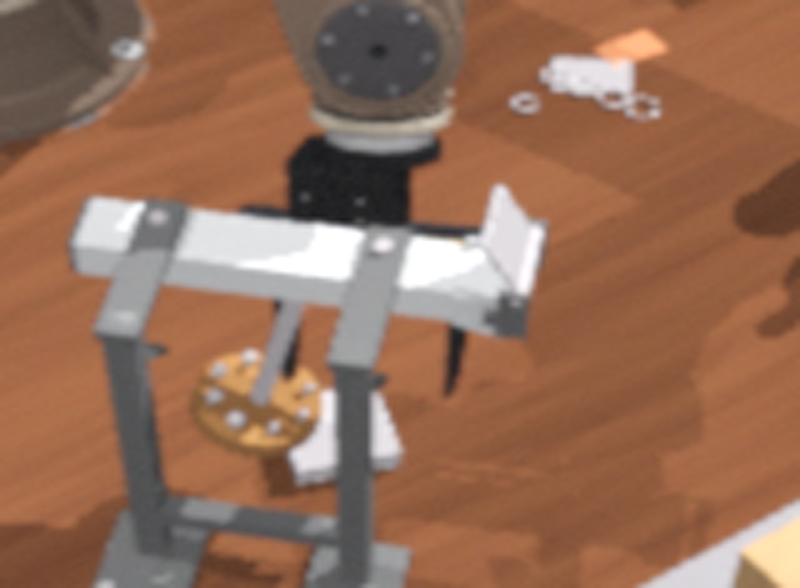

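Emit:
send_rows:
  plan: "0 5 0 0 95; 0 8 0 0 95; 0 8 0 0 95; 0 10 0 0 95; 0 10 0 0 95; 0 0 0 0 95"

```text
t: 21.6
eef_pos: [588.8, 0.7, 126.5]
tcp_rot: [3.063, 0.499, 2.31]
ft_force: [0.6, 0.3, -0.7]
opening: 0.996
```

```bash
python3 tc.py "[-4,102,118]"
python3 - <<'E'
from h import *
import pickle
p=eyes.read_camera('scene');a=(130,270,240,400);pickle.dump(p,open('s14.pkl','wb'))
cv2.imwrite('pics/s14.png',cv2.resize(p['image'][a[0]:a[1],a[2]:a[3],::-1],None,fx=5,fy=4.2,interpolation=cv2.INTER_CUBIC))
E
```

```text
tcp rail [ -6.6  99.4 126.5] q4 -0.915 th 0.505 az -0.668 F [ 0.6  0.3 -0.7] open 0.996 t 21.6
move [1.8 2.  8.9]
```

View pics/s14.png

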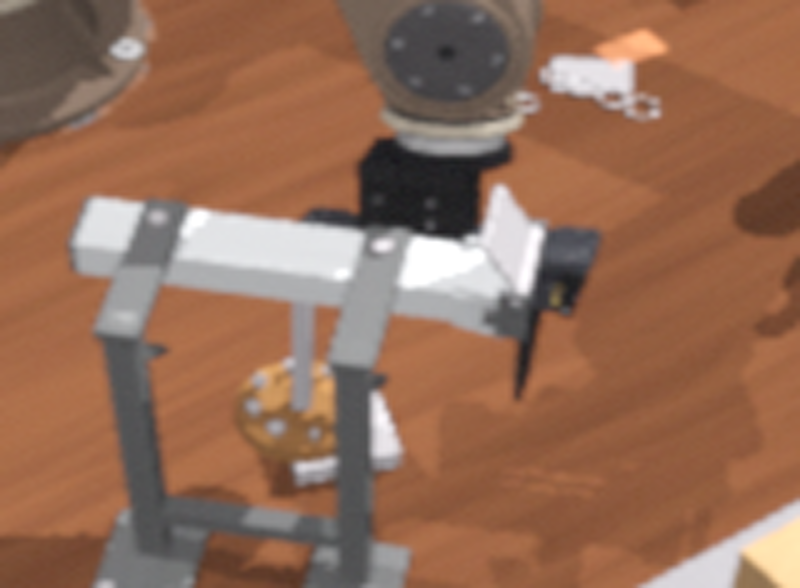

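```bash
cat > sim.py <<'E'
from feas import *
from cell import env
s=env.state();M=rm(s['tcp_rot']);q0=np.array(s['joints'])
lo2=lo.copy();lo2[3]=-1.12
def near(x,M,q0,w=1.):
    so=least_squares(lambda q:np.r_[(fk(q,P0)[0]-x)/2.,(fk(q,P0)[1]-M).ravel()*w],np.clip(q0,lo2+1e-3,hi-1e-3),bounds=(lo2,hi));return so.x
def rep(q):
    X,Mq=fk(q,P0);return 'q4 %.3f th %.3f az %.3f y.z %.3f yaw %.3f'%(q[3],np.arccos(-Mq[2,2]),np.arctan2(Mq[1,2],Mq[0,2]),Mq[2,1],Mq[:,1]@ex)
if __name__=='__main__':
  print(rep(q0))
  for g in ([-40,-84,112],[-60,-84,110],[-5,-84,112],[-5,-84,118]):
    X=O+g[0]*ex+g[1]*ey+[0,0,g[2]]
    q=near(X,M,q0);print(g,rep(q),q.round(2))
    Mq=fk(q,P0)[1]
    for g2 in ([-5,10,112],[-5,-50,112],[-5,-84,112]):
        q2=near(O+g2[0]*ex+g2[1]*ey+[0,0,g2[2]],Mq,q); print('    then',g2,rep(q2))
E
python3 sim.py
```

```text
q4 -0.916 th 0.504 az -0.669 y.z 0.068 yaw -0.015
[-40, -84, 112] q4 -1.120 th 0.413 az -0.675 y.z 0.055 yaw -0.008 [-0.29  0.35  2.33 -1.12  0.17  0.04]
    then [-5, 10, 112] q4 -0.772 th 0.413 az -0.675 y.z 0.055 yaw -0.008
    then [-5, -50, 112] q4 -0.863 th 0.413 az -0.675 y.z 0.055 yaw -0.008
    then [-5, -84, 112] q4 -0.920 th 0.413 az -0.675 y.z 0.055 yaw -0.008
[-60, -84, 110] q4 -1.120 th 0.398 az -0.684 y.z 0.050 yaw -0.006 [-0.26  0.34  2.36 -1.12  0.18  0.07]
    then [-5, 10, 112] q4 -0.708 th 0.398 az -0.684 y.z 0.050 yaw -0.006
    then [-5, -50, 112] q4 -0.772 th 0.398 az -0.684 y.z 0.050 yaw -0.006
    then [-5, -84, 112] q4 -0.804 th 0.398 az -0.684 y.z 0.050 yaw -0.006
[-5, -84, 112] q4 -1.120 th 0.434 az -0.666 y.z 0.061 yaw -0.011 [-0.33  0.37  2.29 -1.12  0.15 -0.  ]
    then [-5, 10, 112] q4 -0.873 th 0.434 az -0.666 y.z 0.061 yaw -0.011
    then [-5, -50, 112] q4 -1.012 th 0.434 az -0.666 y.z 0.061 yaw -0.011
    then [-5, -84, 112] q4 -1.120 th 0.434 az -0.666 y.z 0.061 yaw -0.011
[-5, -84, 118] q4 -1.120 th 0.445 az -0.666 y.z 0.062 yaw -0.012 [-0.33  0.36  2.29 -1.12  0.16 -0.  ]
    then [-5, 10, 112] q4 -0.931 th 0.445 az -0.666 y.z 0.062 yaw -0.012
    then [-5, -50, 112] q4 -1.099 th 0.445 az -0.666 y.z 0.062 yaw -0.012
    then [-5, -84, 112] q4 -1.120 th 0.434 az -0.666 y.z 0.061 yaw -0.011
```

```bash
python3 tc.py "[-38,99,125]";python3 tc.py "[-38,99,120]"
python3 - <<'E'
from car import *
M=rm(env.state()['tcp_rot']);print(M.T@ey*10)
E
```

```text
tcp rail [ -6.8  98.8 126.3] q4 -0.916 th 0.504 az -0.669 F [ 0.4 -0.4 -0.6] open 1.000 t 21.65
move [ 28.    0.6 -13.8]
tcp rail [ -6.8  98.8 126.3] q4 -0.916 th 0.504 az -0.669 F [ 0.4 -0.4 -0.6] open 1.000 t 21.65
move [30.4  0.3 -9.4]
[0.19666388 9.97552041 0.67105581]
```

Emit:
send_rows:
  plan: "15 0 -6 0 45; 15 0 -4 0 45; 0 -25 -1 0 45; 0 -25 -1 0 45; 0 -25 -1 0 45; 0 -25 -1 0 45; 0 0 0 0 45"

```text
t: 22.35
eef_pos: [492.6, -45.8, 126.1]
tcp_rot: [3.071, 0.479, 2.307]
ft_force: [-0.5, 0.4, 0.4]
opening: 0.493
```

```bash
python3 tc.py "[-38,-84,120]"; python3 sim.py | head -1
```

```text
tcp rail [-39.4  -2.4 126.1] q4 -1.134 th 0.484 az -0.682 F [-0.5  0.4  0.4] open 0.493 t 22.35
move [ -0.3 -81.9   1.2]
q4 -1.134 th 0.484 az -0.682 y.z 0.063 yaw -0.007
```

Emit:
send_rows:
  plan: "0 -20 0 0 45; 0 -20 0 0 45; 0 -20 0 0 45; 0 -20 0 0 45; 0 0 0 0 45"

```text
t: 22.85
eef_pos: [439.5, -102.6, 135.4]
tcp_rot: [3.076, 0.461, 2.309]
ft_force: [0.5, 0.4, 0.5]
opening: 0.476
```

```bash
python3 tc.py "[-38,-84,115]"; python3 sim.py
```

```text
tcp rail [-35.  -79.9 135.4] q4 -1.134 th 0.465 az -0.686 F [0.5 0.4 0.5] open 0.476 t 22.85
move [11.7 -5.2 16.7]
q4 -1.134 th 0.465 az -0.686 y.z 0.059 yaw -0.005
[-40, -84, 112] q4 -1.120 th 0.413 az -0.692 y.z 0.051 yaw -0.001 [-0.28  0.35  2.33 -1.12  0.18  0.05]
    then [-5, 10, 112] q4 -0.778 th 0.413 az -0.692 y.z 0.051 yaw -0.001
    then [-5, -50, 112] q4 -0.872 th 0.413 az -0.692 y.z 0.051 yaw -0.001
    then [-5, -84, 112] q4 -0.933 th 0.413 az -0.692 y.z 0.051 yaw -0.001
[-60, -84, 110] q4 -1.120 th 0.398 az -0.699 y.z 0.046 yaw 0.001 [-0.25  0.34  2.36 -1.12  0.19  0.08]
    then [-5, 10, 112] q4 -0.715 th 0.398 az -0.699 y.z 0.046 yaw 0.001
    then [-5, -50, 112] q4 -0.783 th 0.398 az -0.699 y.z 0.046 yaw 0.001
    then [-5, -84, 112] q4 -0.820 th 0.398 az -0.699 y.z 0.046 yaw 0.001
[-5, -84, 112] q4 -1.120 th 0.434 az -0.686 y.z 0.055 yaw -0.003 [-0.32  0.37  2.29 -1.12  0.17  0.01]
    then [-5, 10, 112] q4 -0.876 th 0.434 az -0.686 y.z 0.055 yaw -0.003
    then [-5, -50, 112] q4 -1.014 th 0.434 az -0.686 y.z 0.055 yaw -0.003
    then [-5, -84, 112] q4 -1.120 th 0.434 az -0.686 y.z 0.055 yaw -0.003
[-5, -84, 118] q4 -1.120 th 0.445 az -0.686 y.z 0.056 yaw -0.004 [-0.32  0.36  2.29 -1.12  0.17  0.01]
    then [-5, 10, 112] q4 -0.931 th 0.445 az -0.686 y.z 0.056 yaw -0.004
    then [-5, -50, 112] q4 -1.096 th 0.445 az -0.686 y.z 0.056 yaw -0.004
    then [-5, -84, 112] q4 -1.120 th 0.434 az -0.686 y.z 0.055 yaw -0.003
```

Emit:
send_rows:
  plan: "6 0 9 0 45; 6 0 9 0 45; 6 0 9 0 45; 0 0 0 0 45"

```text
t: 23.25
eef_pos: [446.3, -97.1, 119.8]
tcp_rot: [3.081, 0.435, 2.311]
ft_force: [0.5, 0.9, 0.7]
opening: 0.47
```

```bash
python3 tc.py "[-38,-84,115]"; python3 sim.py|head -1
```

```text
tcp rail [-34.3 -71.3 119.8] q4 -1.134 th 0.439 az -0.687 F [0.5 0.9 0.7] open 0.470 t 23.25
move [  5.2 -12.9   2.2]
q4 -1.134 th 0.439 az -0.687 y.z 0.055 yaw -0.004
```

Emit:
send_rows:
  plan: "4 -5 3 0 45; 0 0 0 0 45"

```text
t: 23.45
eef_pos: [442.4, -98.2, 117.9]
tcp_rot: [3.083, 0.429, 2.313]
ft_force: [-0.5, 0.3, 0.5]
opening: 0.473
```

```bash
python3 tc.py "[-38,30,122]"; python3 sim.py|head -1
python3 - <<'E'
from h import *
import pickle
p=eyes.read_camera('scene');a=(130,270,240,400);pickle.dump(p,open('s15.pkl','wb'))
cv2.imwrite('pics/s15.png',cv2.resize(p['image'][a[0]:a[1],a[2]:a[3],::-1],None,fx=5,fy=4.2,interpolation=cv2.INTER_CUBIC))
p=eyes.read_camera('wrist');save(p,'w15');pickle.dump(p,open('w15.pkl','wb'))
E
```

```text
tcp rail [-36.2 -74.9 117.9] q4 -1.134 th 0.432 az -0.688 F [-0.5  0.3  0.5] open 0.473 t 23.45
move [  1.9 104.9   0.8]
q4 -1.134 th 0.432 az -0.688 y.z 0.053 yaw -0.005
```

View pics/s15.png

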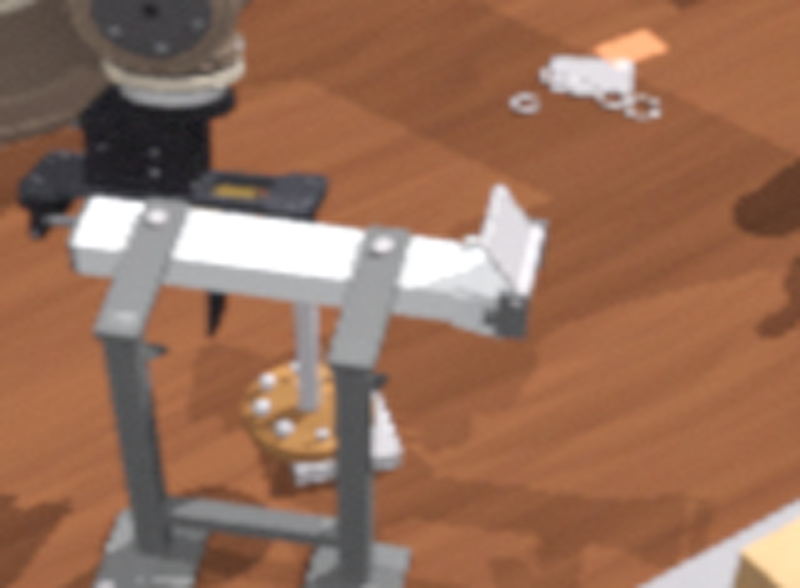

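View pics/w15.png

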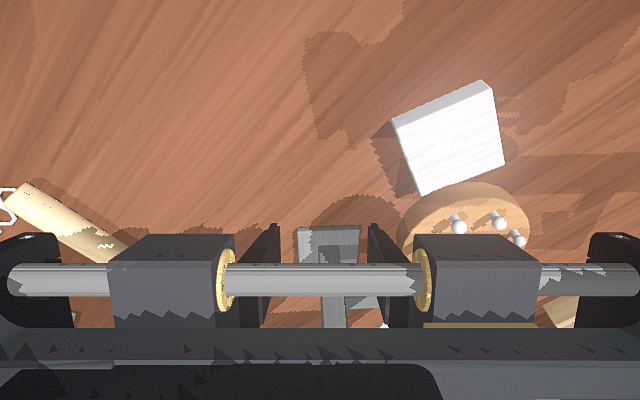

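Run:
```python
from car import *
import pickle
S=pickle.load(open('s15.pkl','rb'));W=pickle.load(open('w15.pkl','rb'))
u=((309+.5)/5-.5+240,(406+.5)/4.2-.5+130);print(rf(atz(S,*u,91)))
u=((305+.5)/5-.5+240,(306+.5)/4.2-.5+130);print('under rail z~225',rf(atz(S,*u,225)))
for y in (5,10,15):print(y,[proj(W,O+(-1.6+42*np.cos(a))*ex+(y+42*np.sin(a))*ey+np.array([0,0,91.])).round(0).tolist() for a in (1.57,-1.57)])
```

```text
[ 0.47640197 19.53498487 91.        ]
under rail z~225 [ 10.54666438  22.1762113  225.        ]
5 [[506.0, 244.0], [379.0, 249.0]]
10 [[513.0, 244.0], [387.0, 248.0]]
15 [[520.0, 243.0], [394.0, 248.0]]
```

Emit:
send_rows:
  plan: "1 31 0 0 45; 1 31 0 0 45; 0 31 1 0 45; 0 0 0 0 45"

```text
t: 23.95
eef_pos: [510.8, -31.3, 122.3]
tcp_rot: [3.081, 0.429, 2.308]
ft_force: [-0.9, -0.5, 0.7]
opening: 0.476
```

```bash
python3 tc.py "[-3.5,18,109]"; python3 sim.py|head -1
python3 - <<'E'
from car import *
import pickle
p=eyes.read_camera('wrist');save(p,'w16')
for y in (16,18,20): print(proj(p,O+y*ey-1.5*ex+[0,0,91]))
E
```

```text
tcp rail [-37.3  20.8 122.3] q4 -0.859 th 0.433 az -0.688 F [-0.9 -0.5  0.7] open 0.476 t 23.95
move [-25.3  -3.6  26.1]
q4 -0.859 th 0.433 az -0.688 y.z 0.055 yaw -0.001
[313.18076359 247.68117584]
[316.23922679 247.55974942]
[319.29532973 247.4384167 ]
```

View pics/w16.png

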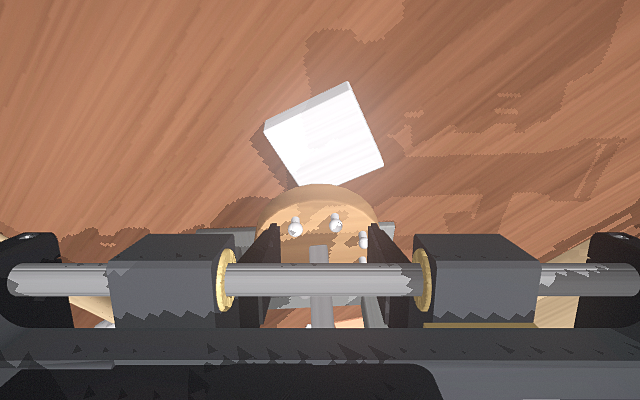

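Emit:
send_rows:
  plan: "-12 -1 0 0 45; -12 0 0 0 45; 0 0 13 0 45; 0 0 13 0 45; 0 0 0 0 45"

```text
t: 24.5
eef_pos: [528.8, -59.0, 108.6]
tcp_rot: [3.084, 0.429, 2.308]
ft_force: [0.1, 1.0, 2.5]
opening: 0.472
```

```bash
python3 tc.py "[-3.5,19,109]"; python3 sim.py|head -1
python3 - <<'E'
from car import *
p=eyes.read_camera('wrist');save(p,'w17')
E
```

```text
tcp rail [ -4.8  14.8 108.6] q4 -0.883 th 0.433 az -0.695 F [0.1 1.  2.5] open 0.472 t 24.5
move [-1.3  4.2  0.4]
q4 -0.883 th 0.433 az -0.695 y.z 0.053 yaw 0.000
```

View pics/w17.png

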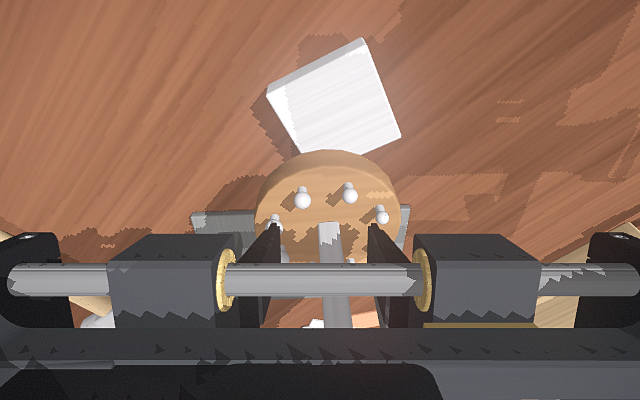

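Emit:
send_rows:
  plan: "-1 4 0 0 20; 0 0 0 0 5; 0 0 0 0 5; 0 0 0 0 5; 0 0 0 0 5; 0 0 0 0 5; 0 0 0 0 5"

```text
t: 25.25
eef_pos: [530.3, -56.8, 110.7]
tcp_rot: [3.085, 0.428, 2.308]
ft_force: [0.0, -0.6, -0.0]
opening: 0.124
```

```bash
python3 tc.py "[-3.5,-84,109]"; python3 sim.py|head -1
python3 - <<'E'
from car import *
p=eyes.read_camera('wrist');save(p,'w18')
E
```

```text
tcp rail [ -5.4  17.4 110.7] q4 -0.862 th 0.432 az -0.699 F [ 0.  -0.6 -0. ] open 0.124 t 25.25
move [  -3.3 -101.3   -2.3]
q4 -0.862 th 0.432 az -0.699 y.z 0.051 yaw 0.002
```

View pics/w18.png

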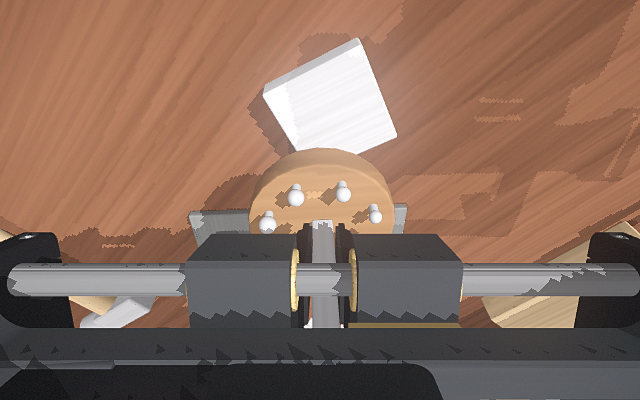

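Emit:
send_rows:
  plan: "-0.2 -10 -0.5 0 5; -0.2 -12 -0.6 0 5; -0.2 -12 -0.6 0 5; 0 0 0 0 5"

```text
t: 25.7
eef_pos: [507.8, -80.7, 113.2]
tcp_rot: [3.076, 0.435, 2.312]
ft_force: [3.0, 1.5, -6.5]
opening: 0.144
```

```bash
python3 tc.py "[-5.4,-84,110.7]"; python3 sim.py|head -1
```

```text
tcp rail [ -3.7 -15.5 113.2] q4 -0.942 th 0.439 az -0.676 F [ 3.   1.5 -6.5] open 0.144 t 25.7
move [  1.3 -68.5  -2.3]
q4 -0.942 th 0.439 az -0.676 y.z 0.059 yaw -0.006
```

Emit:
send_rows:
  plan: "0.5 -12 1 0 5; 0.3 -12 0.6 0 5; 0 0 0 0 5"

```text
t: 26.0
eef_pos: [492.3, -98.0, 112.6]
tcp_rot: [3.067, 0.44, 2.313]
ft_force: [0.8, 3.5, -15.8]
opening: 0.138
```

```bash
python3 tc.py "[-5.4,-84,111]"; python3 sim.py|head -1
python3 - <<'E'
from h import *
p=eyes.read_camera('scene');a=(130,270,240,400)
cv2.imwrite('pics/s19.png',cv2.resize(p['image'][a[0]:a[1],a[2]:a[3],::-1],None,fx=5,fy=4.2,interpolation=cv2.INTER_CUBIC))
E
```

```text
tcp rail [ -1.9 -38.6 112.6] q4 -1.047 th 0.446 az -0.655 F [  0.8   3.5 -15.8] open 0.138 t 26.0
move [  3.1 -45.4  -3.1]
q4 -1.047 th 0.446 az -0.655 y.z 0.068 yaw -0.012
```

View pics/s19.png

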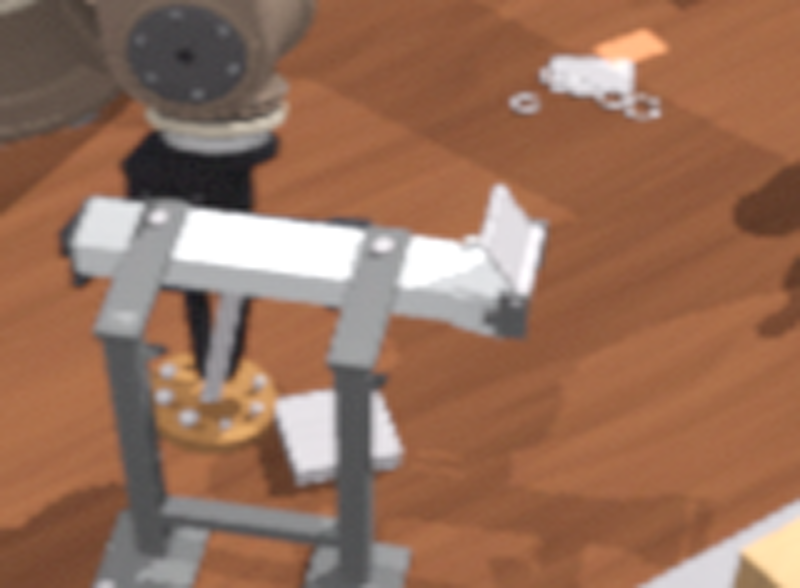

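Emit:
send_rows:
  plan: "0 3 0 0 40; 0 3 0 0 40; 0 3 0 0 40; 0 0 0 0 40; 0 0 0 0 40"

```text
t: 26.55
eef_pos: [498.3, -91.5, 112.8]
tcp_rot: [3.068, 0.439, 2.311]
ft_force: [-0.6, -0.3, -0.5]
opening: 0.415
```

```bash
python3 tc.py "[-3,-30,111]"; python3 sim.py|head -1
python3 - <<'E'
from h import *
import pickle
p=eyes.read_camera('wrist');save(p,'w20');pickle.dump(p,open('w20.pkl','wb'))
p=eyes.read_camera('scene');a=(130,270,240,400);pickle.dump(p,open('s20.pkl','wb'))
cv2.imwrite('pics/s20.png',cv2.resize(p['image'][a[0]:a[1],a[2]:a[3],::-1],None,fx=5,fy=4.2,interpolation=cv2.INTER_CUBIC))
E
```

```text
tcp rail [ -2.4 -29.7 112.8] q4 -1.010 th 0.445 az -0.659 F [-0.6 -0.3 -0.5] open 0.415 t 26.55
move [ 1.3 -0.4  1.3]
q4 -1.010 th 0.445 az -0.659 y.z 0.066 yaw -0.010
```

View pics/s20.png

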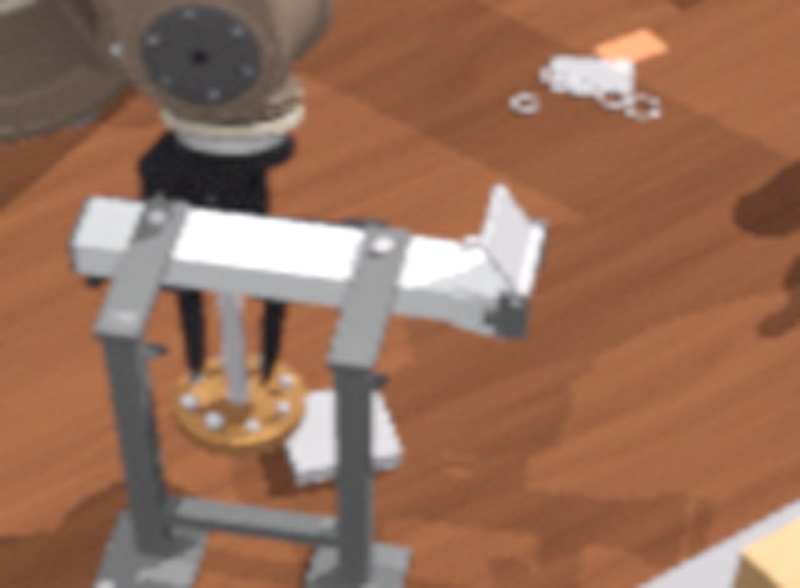

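View pics/w20.png

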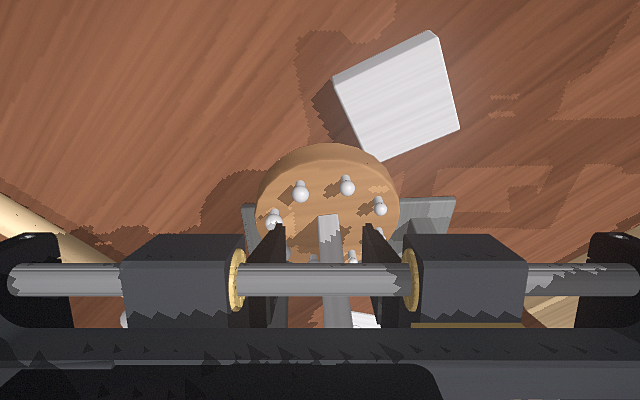

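Emit:
send_rows:
  plan: "0.5 1 1 -0.05 20; 0 0 0 0 5; 0 0 0 0 5; 0 0 0 0 5; 0 0 0 0 5; 0 0 0 0 5; 0 0 0 0 5"

```text
t: 27.35
eef_pos: [498.8, -91.0, 111.8]
tcp_rot: [3.091, 0.442, 2.364]
ft_force: [0.4, -0.6, -0.6]
opening: 0.123
```

```bash
python3 tc.py "[-2.5,-40,113]"; python3 sim.py|head -1
```

```text
tcp rail [ -2.4 -29.1 111.8] q4 -1.019 th 0.444 az -0.660 F [ 0.4 -0.6 -0.6] open 0.123 t 27.35
move [ -0.1 -10.8  -1.8]
q4 -1.019 th 0.444 az -0.660 y.z 0.045 yaw -0.052
```

Emit:
send_rows:
  plan: "-0.5 0 -1 0 5; 0.3 -7 -0.5 0 5; 0.3 -7 -0.5 0 5; 0 0 0 0 5"

```text
t: 27.75
eef_pos: [486.6, -101.0, 112.1]
tcp_rot: [3.093, 0.44, 2.365]
ft_force: [0.6, 0.0, -2.3]
opening: 0.122
```

```bash
python3 tc.py "[-2.5,-50,113]"; python3 sim.py|head -1
```

```text
tcp rail [ -3.6 -44.8 112.1] q4 -1.050 th 0.442 az -0.662 F [ 0.6  0.  -2.3] open 0.122 t 27.75
move [-1.2 -5.2 -0.7]
q4 -1.050 th 0.442 az -0.662 y.z 0.044 yaw -0.052
```

Clean. Continue with slight lift.

Emit:
send_rows:
  plan: "-0.3 -7 -0.8 0 5; 0 -7 -0.5 0 5; 0 0 0 0 5"

```text
t: 28.05
eef_pos: [475.3, -112.1, 112.5]
tcp_rot: [3.093, 0.439, 2.364]
ft_force: [0.3, 0.1, -5.3]
opening: 0.125
```

```bash
python3 tc.py "[-2.5,-70,112.5]"; python3 sim.py|head -1
```

```text
tcp rail [ -3.4 -60.7 112.5] q4 -1.086 th 0.441 az -0.664 F [ 0.3  0.1 -5.3] open 0.125 t 28.05
move [-0.5 -9.4 -0.2]
q4 -1.086 th 0.441 az -0.664 y.z 0.044 yaw -0.051
```

Emit:
send_rows:
  plan: "0 -6 -0.3 0 5; 0 -6 -0.3 0 5; 0 0 0 0 5"

```text
t: 28.35
eef_pos: [466.0, -121.6, 112.5]
tcp_rot: [3.093, 0.439, 2.363]
ft_force: [0.8, -0.0, -5.3]
opening: 0.124
```

```bash
python3 tc.py "[-2.5,-85,112.5]"; python3 sim.py|head -1;  python3 - <<'E'
from h import *
import pickle
p=eyes.read_camera('scene');a=(130,270,240,400);pickle.dump(p,open('s21.pkl','wb'))
cv2.imwrite('pics/s21.png',cv2.resize(p['image'][a[0]:a[1],a[2]:a[3],::-1],None,fx=5,fy=4.2,interpolation=cv2.INTER_CUBIC))
E
```

```text
tcp rail [ -3.  -73.9 112.5] q4 -1.130 th 0.441 az -0.664 F [ 0.8 -0.  -5.3] open 0.124 t 28.35
move [ -0.1 -11.1  -0.4]
q4 -1.130 th 0.441 az -0.664 y.z 0.044 yaw -0.051
```

View pics/s21.png

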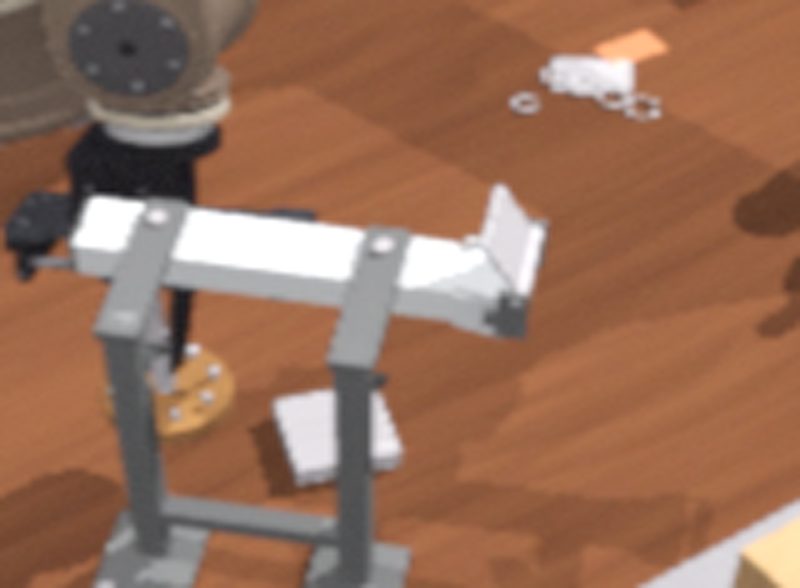

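Emit:
send_rows:
  plan: "0 -4 0 0 5; 0 -4 0 0 5; 0 -3 0 0 5; 0 0 0 0 5"

```text
t: 28.8
eef_pos: [459.3, -129.5, 113.2]
tcp_rot: [3.092, 0.437, 2.366]
ft_force: [3.7, 4.3, -5.3]
opening: 0.129
```

```bash
python3 tc.py "[-2.5,-85,112.5]"; python3 sim.py|head -1
```

```text
tcp rail [ -1.9 -84.2 113.2] q4 -1.134 th 0.440 az -0.659 F [ 3.7  4.3 -5.3] open 0.129 t 28.8
move [ 0.9 -0.8  0.3]
q4 -1.134 th 0.440 az -0.659 y.z 0.045 yaw -0.054
```

Emit:
send_rows:
  plan: "0.5 1 1 0 5; 0 0 0 0 40; 0 0 0 0 60; 0 0 0 0 60; 0 0 0 0 60; 0 0 0 0 60; 0 0 0 0 60"

```text
t: 29.5
eef_pos: [461.3, -129.5, 114.0]
tcp_rot: [3.091, 0.44, 2.364]
ft_force: [-0.6, -0.0, -0.2]
opening: 0.575
```

```bash
python3 tc.py "[-45,-84,150]"
python3 - <<'E'
from h import *
import pickle
p=eyes.read_camera('wrist');save(p,'w22');pickle.dump(p,open('w22.pkl','wb'))
p=eyes.read_camera('scene');a=(130,270,240,400);pickle.dump(p,open('s22.pkl','wb'))
cv2.imwrite('pics/s22.png',cv2.resize(p['image'][a[0]:a[1],a[2]:a[3],::-1],None,fx=5,fy=4.2,interpolation=cv2.INTER_CUBIC))
E
```

```text
tcp rail [ -0.5 -82.8 114. ] q4 -1.133 th 0.442 az -0.659 F [-0.6 -0.  -0.2] open 0.575 t 29.5
move [ 24.9   2.7 -51.4]
```

View pics/s22.png

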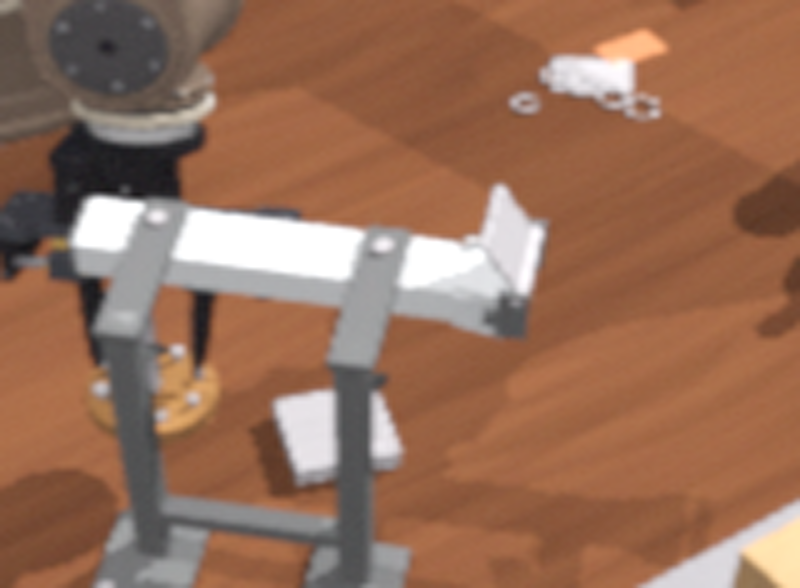

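View pics/w22.png

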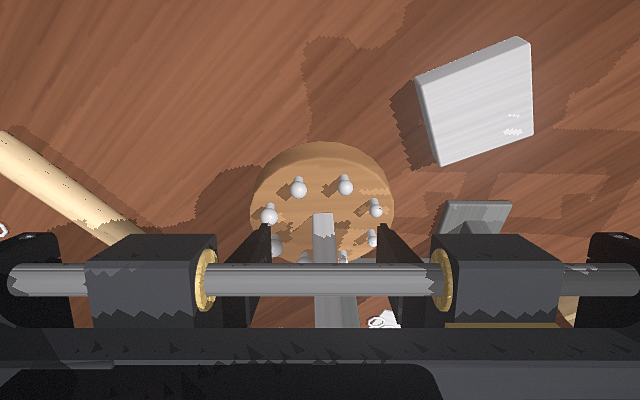

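Run:
```python
from car import *
import pickle
W=pickle.load(open('w22.pkl','rb'))
print(rf(atz(W,322,214,91)))
print(rf(atz(W,322,300,130)))
for y in(-76,-80,-84,-88): print(y,proj(W,O+y*ey+[0,0,91]),[proj(W,O+(42*np.cos(a))*ex+(y+42*np.sin(a))*ey+np.array([0,0,91.])).round(0).tolist() for a in (1.57,-1.57)])
```

```text
[ -0.38405962 -82.37189446  91.        ]
[ 26.24733388 -82.71187043 130.        ]
-76 [333.04757947 214.60520514] [[405.0, 215.0], [259.0, 214.0]]
-80 [326.0970079  214.54209671] [[398.0, 215.0], [252.0, 214.0]]
-84 [319.12726389 214.47881419] [[391.0, 215.0], [245.0, 214.0]]
-88 [312.13826802 214.41535687] [[385.0, 215.0], [238.0, 214.0]]
```

Emit:
send_rows:
  plan: "0 0 -20 0 60; 0 0 -20 0 60; 15 0 -20 0 60; 15 0 -20 0 20; 0 0 -40 0 5; 0 5 -40 0 5; 0 20 -40 0 5; 0 20 -40 0 5"

```text
t: 30.4
eef_pos: [387.4, -13.2, 320.8]
tcp_rot: [3.094, 0.428, 2.362]
ft_force: [1.4, -0.4, -0.2]
opening: 0.269
```

```bash
python3 tc.py "[-100,40,410]"
python3 - <<'E'
from path import *
from car import O,ex,ey
g=lambda x,y,z:O+x*ex+y*ey+np.array([0,0,z])
rows([g(-100,40,410),g(0,90,400),g(0,90,318),g(0,155,318)])
E
```

```text
tcp rail [-135.7  -55.9  320.8] q4 -0.348 th 0.430 az -0.665 F [ 1.4 -0.4 -0.2] open 0.269 t 30.4
move [-72.   97.8 -60.6]
to [481.4  27.3 410. ] 4 rows of [-18.   24.5 -15.2]
   4 [ 0.08  0.01  1.77 -0.33  1.06 -0.6 ] dq 0.09 cost 1.0e-29
to [586.6 -10.6 400. ] 3 rows of [-29.4  14.9  17.8]
   3 [-0.01  0.18  1.6  -0.3   1.03 -0.7 ] dq 0.06 cost 1.7e-30
to [586.6 -10.6 318. ] 2 rows of [17.  -1.8 37.3]
   2 [-0.01  0.23  1.74 -0.35  0.84 -0.63] dq 0.09 cost 8.5e-26
to [633.6  34.3 318. ] 2 rows of [-0.9 32.4  1.9]
   2 [ 0.07  0.32  1.62 -0.36  0.9  -0.55] dq 0.06 cost 3.1e-30
```

Emit:
send_rows:
  plan: "-18 24 -15 0 5; -18 24 -15 0 5; -18 24 -15 0 5; -18 24 -15 0 5; -29 15 18 0 5; -29 15 18 0 5; -29 15 18 0 5; 0 0 0 0 5"

```text
t: 31.2
eef_pos: [591.0, -5.8, 410.1]
tcp_rot: [3.083, 0.436, 2.364]
ft_force: [-0.6, 0.3, -1.3]
opening: 0.054
```

```bash
python3 tc.py "[0,90,318]"
python3 - <<'E'
from h import *
import pickle
p=eyes.read_camera('scene');a=(100,270,230,400);pickle.dump(p,open('s23.pkl','wb'))
cv2.imwrite('pics/s23.png',cv2.resize(p['image'][a[0]:a[1],a[2]:a[3],::-1],None,fx=4.5,fy=3.5,interpolation=cv2.INTER_CUBIC))
E
```

```text
tcp rail [ -0.5  96.5 410.1] q4 -0.296 th 0.439 az -0.640 F [-0.6  0.3 -1.3] open 0.054 t 31.2
move [ 38.6 -11.4  83.1]
```

View pics/s23.png

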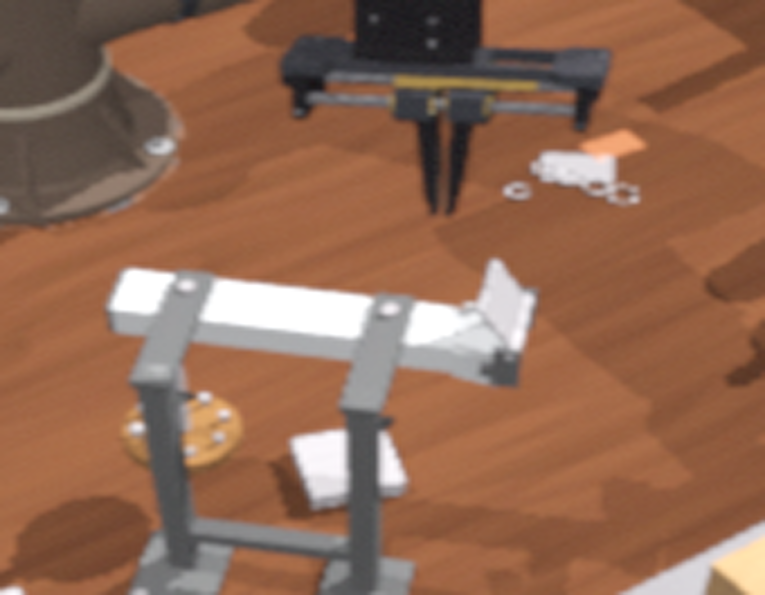

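Emit:
send_rows:
  plan: "13 -4 28 0 5; 13 -4 28 0 5; 13 -4 28 0 5; 0 0 0 0 5"

```text
t: 31.65
eef_pos: [581.8, -9.5, 316.0]
tcp_rot: [3.081, 0.436, 2.364]
ft_force: [0.2, -0.2, 0.2]
opening: 0.055
```

```bash
python3 tc.py "[0,155,318]"
```

```text
tcp rail [ -4.1  87.2 316. ] q4 -0.348 th 0.440 az -0.636 F [ 0.2 -0.2  0.2] open 0.055 t 31.65
move [-6.4 67.4  4.9]
```

Emit:
send_rows:
  plan: "-1 12 1 0 5; -1 12 1 0 5; -1 12 1 0 5; -1 12 1 0 5; 0 12 0 0 5; 0 0 0 0 5"

```text
t: 32.25
eef_pos: [632.1, 35.9, 324.8]
tcp_rot: [3.074, 0.442, 2.362]
ft_force: [1.0, 0.1, -0.7]
opening: 0.051
```

```bash
python3 tc.py "[0,160,318]"
python3 - <<'E'
from h import *
p=eyes.read_camera('scene');a=(100,270,230,400)
cv2.imwrite('pics/s24.png',cv2.resize(p['image'][a[0]:a[1],a[2]:a[3],::-1],None,fx=4.5,fy=3.5,interpolation=cv2.INTER_CUBIC))
E
```

```text
tcp rail [ -2.2 155.  324.8] q4 -0.365 th 0.447 az -0.623 F [ 1.   0.1 -0.7] open 0.051 t 32.25
move [0.8 4.4 7.5]
```

View pics/s24.png

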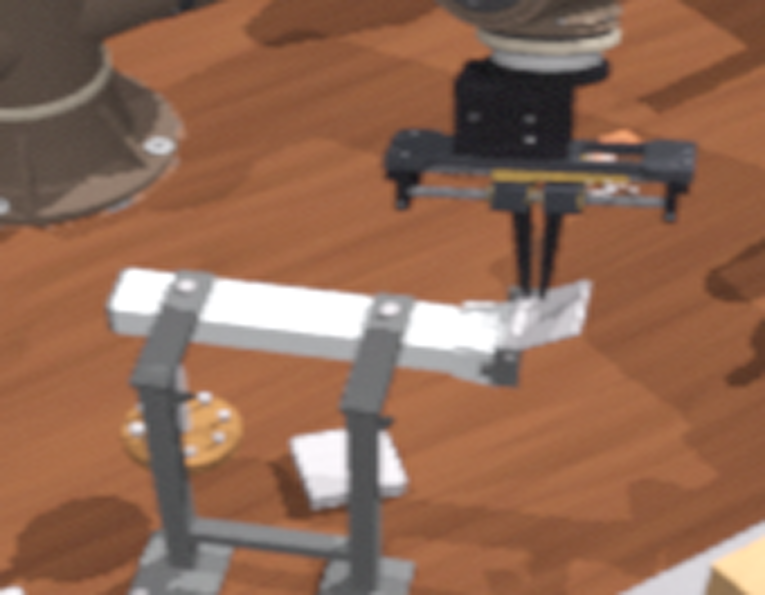

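Emit:
send_rows:
  plan: "0 0 0 0 5; 0 0 0 0 5; 0 0 -30 0 5; 0 0 -40 0 5; 0 0 -40 0 5; 0 0 -40 0 5; 0 0 0 0 5; 0 0 0 0 5"

```text
t: 33.1
eef_pos: [575.1, 72.3, 463.9]
tcp_rot: [3.077, 0.439, 2.36]
ft_force: [-0.8, 0.5, -0.7]
opening: 0.053
```

```bash
python3 tc.py
python3 - <<'E'
from h import *
import pickle
p=eyes.read_camera('scene');a=(100,270,230,400);pickle.dump(p,open('s25.pkl','wb'))
cv2.imwrite('pics/s25.png',cv2.resize(p['image'][a[0]:a[1],a[2]:a[3],::-1],None,fx=4.5,fy=3.5,interpolation=cv2.INTER_CUBIC))
p=eyes.read_camera('top');save(p,'t25')
cv2.imwrite('pics/t25c.png',cv2.resize(p['image'][120:250,280:420,::-1],None,fx=5,fy=4.5,interpolation=cv2.INTER_CUBIC))
E
```

```text
tcp rail [-67.8 138.9 463.9] q4 -0.331 th 0.444 az -0.631 F [-0.8  0.5 -0.7] open 0.053 t 33.1
```

View pics/s25.png

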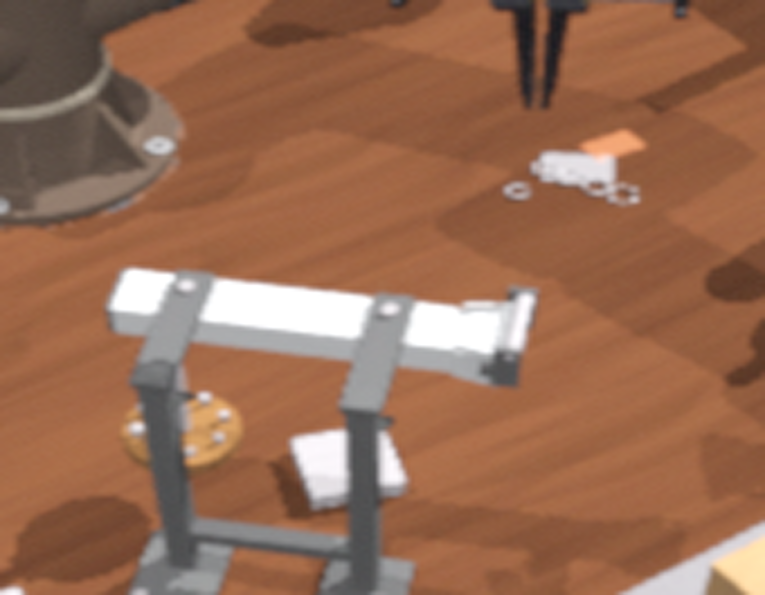

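View pics/t25c.png

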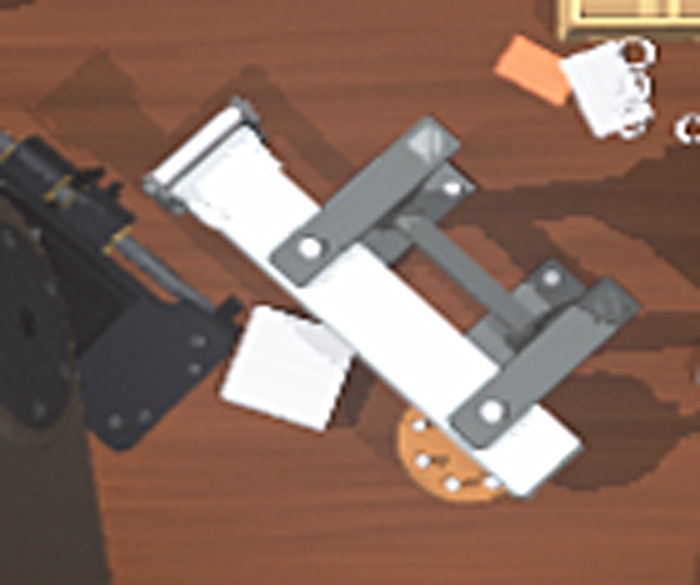

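Run:
```python
from car import *
import pickle
S=pickle.load(open('s25.pkl','rb'))
for y in (-70,-76,-82,-86):
    P=np.array([proj(S,O+42*np.cos(a)*ex+(y+42*np.sin(a))*ey+np.array([0,0,91.])) for a in np.linspace(0,6.28,60)])
    P=(P+.5-[230,100])*[4.5,3.5]-.5; print(y,P.min(0).round(),P.max(0).round())
```

```text
-70 [138. 390.] [258. 466.]
-76 [130. 389.] [250. 465.]
-82 [121. 388.] [242. 464.]
-86 [116. 388.] [236. 463.]
```

The disc's left and right edges, at 122 and 243 px, match y = -82 mm, so the carrier is home and upright. The keeper is shut and the arm is clear, so I'm handing in.

```bash
python3 -c "
from cell import job_done
print(job_done())"
```

```text
the job is handed in; nothing more can be done
None
```

The carrier is hanging in the rail at the closed end and the keeper hangs shut across the open end. I handed the job in at about 33 s of the 51 s allowed. It reports no verdict, so what follows is only what I checked myself.

**What I did**
- **Tilt:** The row commands can't tilt the tool, so I tilted it by reaching past the edge of the arm's range.
- **Entry:** I gripped the carrier from the front, entered its rollers at the open end and slid it to about 20 mm past the rail's middle.
- **First push:** A push with the back of a finger on the free-hanging carrier tipped it about 20°. That is under the 35° limit, and I backed off straight away.
- **Second try:** I lowered the tilt to about 0.43 rad and gripped again. That slide also tipped the carrier, about 10°, so I let it hang and gripped once more.
- **Home:** With the rollers carried just clear of the lips it slid to the stop, where I felt about 6 N. I released it, flipped the keeper with the closed fingers and backed away.

**Last checks**
- **Carrier:** The scene picture puts it at about y = -82 mm, against the limit of -74 mm and the stop at -84 mm. It looks upright and showed no movement between pictures. I didn't measure its final roller height, sideways position or exact tilt.
- **Keeper:** It looks shut in both the scene and top views.
- **Arm:** It is clear of everything, with contact forces under 1.5 N.
- **Other things on the bench:** I didn't touch them on purpose and the steel block looks unmoved. I didn't re-measure any of their positions.

**In doubt:** Joint 4 rested at its lower stop several times, reading down to -1.134 against the stated -1.13. Nothing was reported, but it is slightly past the stated range.

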